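# Lay out the stool top for training

### The arm

A 7-joint arm with a two-finger parallel gripper is mounted at the origin on the work surface. World frame = base frame: x ahead of the robot, y to its left, z up, the work surface at z = 0. Lengths are in mm, angles in rad, forces in N, time in s.
With the tool pointing down it reaches from about 350 to 900 mm from the base axis. Payload 7.2 kg.
Tool frame: the origin (TCP) lies on the mounting face of the last link; the fingertips stand 182 mm ahead of it and the grasp point (between the pads) lies env.hold_point_z ahead of it (env.hold_point_z is the distance from the TCP to the grasp point, in mm); z points along the fingers, y is the line along which they close (so a half turn about z gives the same grasp; the last joint's range is limited). The gripper opens to 88 mm and grips with 3 to 60 N. Pads are 20 mm wide; open, the fingers measure 115 mm over their backs; the gripper's body (75 mm by 178 mm) begins 61 mm behind the grasp point.
Start: joints at [1.157, 0.411, -0.013, 1.596, 0.006, 1.134, -0.082], TCP at [211.83, -588.006, 404.653] pointing down, gripper open.
Joint ranges: [-2.95, 2.95], [-0.29, 1.99], [-1.47, 1.44], [0.14, 2.54], [-1.03, 4.17], [0.13, 1.85], [-2.86, 2.86]. Speed limits (rad/s): [2.39, 2.39, 3.01, 3.01, 3.14, 3.14, 3.14].

### API

Orientations are given as a rotation vector (axis times angle).
In Python, from station import env gives the robot as it stands.
- The arm moves only by the tool drive_tool, never from a script. Its argument "rows" is a list of rows, each an object of numbers: "dx", "dy", "dz": the shift along the tool's x, y, z in cm; "wx", "wy", "wz": the turn, a rotation vector about the tool's x, y, z in degrees; "hand": the opening, from 0 (shut) to 1 (fully open). A call has 1 to 20 rows; each row is the pose to reach, as a shift and turn from the pose commanded when the call began, along the tool's axes at that moment; what a row does not reach only later rows make up. A row lasts 1/10 s, in which the tool goes at most 50 mm and 8.59 degrees, less where a joint would pass 70% of its speed; a pose out of reach is approached as far as the arm can. A call with a gripper value outside its range is refused whole. The fingers move at their own pace and stop on an object; "grip_force" is the grip in N (left out, the last holds). Time passes only in rows, so rows that repeat a pose let the fingers close. It gives the time, the measured TCP pose, the force, the opening and the grip force at its end, in the units of the state.
- env.get_obs(): the state, without advancing time (a new reading comes with each control period).
- env.camera(name): name is "side" or "top"; returns the picture (384x512x3 uint8, red, green, blue); there is no depth.
- env.calibration(name): a dict with "camera_matrix" (3x3 intrinsics, pixels), "dist_coeffs" ([k1, k2, p1, p2, k3] as OpenCV has them; the pictures are not rectified), "position" and "rotation" of the camera in the world. Camera axes: x right, y down, z forward; pixel columns grow to the right and rows downward; lengths in mm; the calibration is good to about 2 mm. A picture is of the moment at which its call begins. calibration takes no time and is no camera call.
- env.finish_job(): hands the job in; it is judged then, once.
Trained networks look in the newest picture that a camera, given by its name, has taken for a name from the list of things; names that differ only in an ending like _2 or _b are one class to them, and where a whole thing is asked for, a point or a joint stands for the part that bears it (a point fixed in the world has none). Each returns a list of dicts, best first, with "p" (0 to 1); they miss things now and then, are a little off and sometimes report something else, mostly with a low value. They report only what shows in the picture. A call takes as long as a camera call. They do not tell look-alikes from the thing itself.
- env.spot_in(label, camera): "xyz" ([x, y, z] in mm, in world coordinates, good to about 4 mm: the middle of the surface that is visible of it).
- env.masks_of(label, camera): "region" (384x512 bool, what is visible of it).
The state is a dict: "clock": time; "q": joint angles; "qd": joint speeds; "tau": joint torques, N m; "position": TCP position; "tcp_rot": TCP orientation; "ft_force": force on the tool from outside, world axes, zero at the start; "torque": the same for the moment, N m; "gripper_width": opening from 0.0 (shut) to 1.0 (fully open); "gripper_force": force on a finger pad.
Only numpy, scipy, OpenCV 4.12 (cv2) and the standard library are available. Lean on these libraries where they do the work, as an engineer would, in place of code of your own. Each camera call takes 0.05 s, during which the arm holds its last target. There are 200 camera calls.

### The job

Lay out the training things on the stool top: socket the post tier onto the dark base frame with all four posts fully home and rest the lacrosse ball in the seat on top of it; stand the glass jar upright exactly halfway between the base frame and the black caddy, and lay the larger grey collar clip flat and centred on the jar's lid. Lay the smaller collar clip flat on the step straight in front of the jar, on the robot's side of it, leaving a gap of about 4 cm between clip ring and jar. Leave the chalk block, the stopwatch and everything else where they are, and let go of everything at the end.

Things in the scene. Friction and masses are not known exactly. Their poses are not given: they have to be found in the camera images.
- tier_center (a point): Loose upper tier of a stacking frame, 0.4 kg: 116 mm square deck of bars on four 10 mm round-ended posts (axes 52 mm off centre in x and y); grey square ball seat on top. Point: centre, 41 mm above the feet, x, y along the sides; fits in any quarter turn. Deck -1 to +7 mm from it; seat, gripped, 52 mm square, +7 to +41 mm, opening 40 mm across: the ball's centre rests at +65 mm.
- base: Base frame, fixed: dark steel square, 130 mm over all, 30 mm high, a socket at each corner (15 mm square hole, axis 52 mm off centre in x and y, floor at 8 mm height). Origin: centre of its underside, on the step; x, y along its sides, x within 0.1 rad of world x. Tier home: its point is 49 mm above this origin. The caddy's centre is 340 mm away along this frame's +y or -y.
- caddy: Black plastic caddy with two tilt-out bins, fixed to the step, about 110 mm (x) by 120 mm (y) by 75 mm high; origin: centre of its underside, z up, bins face -x (the robot). The jar belongs half-way between this origin and that of the base frame.
- ball_center (a point): Lacrosse ball, green rubber, 63 mm diameter, 0.145 kg, lying on a low fixed black rubber ring (54 mm across, 12 mm high) so that it does not roll. Point: its centre, 36 mm above the step at the start; axes mean nothing.
- jar_center (a point): Glass jar with an aluminium screw lid, upright, 0.3 kg, 64 mm diameter, 95 mm high, the lid the top 19 mm, 62 mm across, flat on top. Point: centre, half-way up, 47.5 mm above the underside; z up.
- big_clip_center (a point): The larger grey collar clip: a plain ring lying flat, outer diameter 58 mm, bore 29 mm (looks only: nothing can enter it), 26 mm high, 0.08 kg, with a short black lever (16 mm wide, 16 mm high) standing 13 mm out of the ring in the clip's +x direction. Point: centre of the ring, half-way up; z up. Grip it across the ring, clear of the lever (along its y).
- small_clip_center (a point): The smaller grey collar clip: the same shape, outer diameter 42 mm, bore 25 mm (looks only), 20 mm high, 0.06 kg, its black lever (16 mm wide, 12 mm high) standing 10 mm out of the ring in the clip's +x direction. Point: centre of the ring, half-way up; z up.
- chalk: White chalk block, loose, 50 x 50 x 28 mm, a bystander to be left alone; origin: centre of its underside.
- stopwatch: Round black stopwatch lying flat, loose, 44 mm across, 12 mm high, near the robot-side edge of the step, a bystander to be left alone; origin: centre of its underside.
Not all that is in view belongs to the job. Leave any blue or red look-alike of the part that bears jar_center alone.

How it is judged:
By the outcome, as a careful person would: the job done as asked, in the order asked, and still so for the second after the job is handed in, with the robot touching nothing.
It also fails if it takes over 144 s, if anything falls off the work surface, if the arm or the gripper's body presses on something with over 40 N, if the wrist force passes 120 N, or if a joint passes its speed limit or range.

## Working session

There is one attempt and no reset: what is moved stays moved. The work goes in short steps, Python scripts to look and compute and a tool call to move; the robot and the scene stay as the last step left them, time stands still between calls to the robot, and variables do not carry over. Pictures are saved under pics/ and viewed, at most 14 in all, crops included, and the job is handed in when it is done.

Besides the shell and the picture viewer there is one more tool, called as a command line: name --argument value ..., lists and objects as JSON in quotes. drive_tool: Moves the arm, as the interface text tells. Its arguments: {"type":"object","properties":{"rows":{"type":"array","items":{"type":"object","properties":{"dx":{"type":"number"},"dy":{"type":"number"},"dz":{"type":"number"},"wx":{"type":"number"},"wy":{"type":"number"},"wz":{"type":"number"},"hand":{"type":"number"}}}},"grip_force":{"type":"number"}},"required":["rows"]}

```bash
ls; mkdir -p pics
python3 - <<'E'
from station import env
import cv2,numpy as np
o=env.get_obs();print(o['clock'],o['position'],o['tcp_rot'],o['gripper_width'],env.hold_point_z)
for c in('top','side'):
    im=env.camera(c);cv2.imwrite(f'pics/{c}0.png',cv2.cvtColor(im,cv2.COLOR_RGB2BGR))
    k=env.calibration(c);print(c,{a:np.round(b,3).tolist() for a,b in k.items()})
    for l in['tier_center','base','caddy','ball_center','jar_center','big_clip_center','small_clip_center','chalk','stopwatch']:
        print(l,[(np.round(d['xyz'],0).tolist(),round(d['p'],2)) for d in env.spot_in(l,c)])
E
```

```text
pics
0.0 [ 211.72529837 -587.81810665  403.80513581] [-3.09320709e+00 -5.40197515e-01  6.12936931e-04] 0.9976885409283138 163.3
top {'camera_matrix': [[414.074, 0.0, 253.61], [0.0, 414.074, 190.596], [0.0, 0.0, 1.0]], 'dist_coeffs': [-0.112, 0.0, 0.0, 0.0, 0.0], 'position': [401.946, -3.571, 1068.517], 'rotation': [-2.175, 2.166, -0.078]}
tier_center [([423.0, 260.0, 50.0], 0.81), ([440.0, -101.0, 27.0], 0.36)]
base [([626.0, -186.0, 17.0], 0.58), ([547.0, 366.0, 23.0], 0.24)]
caddy [([630.0, 154.0, 74.0], 0.76)]
ball_center [([421.0, 110.0, 60.0], 0.86), ([628.0, -186.0, 14.0], 0.31)]
jar_center [([418.0, -250.0, 94.0], 0.71), ([288.0, -360.0, 98.0], 0.7), ([298.0, -224.0, 100.0], 0.69), ([547.0, 365.0, 24.0], 0.21)]
big_clip_center [([561.0, -368.0, 26.0], 0.63)]
small_clip_center [([549.0, 366.0, 24.0], 0.47)]
chalk [([441.0, -102.0, 29.0], 0.98), ([421.0, 108.0, 60.0], 0.52), ([388.0, 13.0, 15.0], 0.26)]
stopwatch [([387.0, 10.0, 15.0], 0.7)]
side {'camera_matrix': [[430.889, 0.0, 256.281], [0.0, 430.889, 189.749], [0.0, 0.0, 1.0]], 'dist_coeffs': [0.005, 0.0, 0.0, 0.0, 0.0], 'position': [340.371, 738.098, 877.543], 'rotation': [-0.278, 2.85, -1.104]}
tier_center [([414.0, 276.0, 46.0], 0.72)]
base [([625.0, -173.0, 15.0], 0.69)]
caddy [([631.0, 181.0, 74.0], 0.89)]
ball_center [([413.0, 120.0, 56.0], 0.64)]
jar_center [([415.0, -240.0, 69.0], 0.83), ([288.0, -203.0, 72.0], 0.83), ([288.0, -348.0, 76.0], 0.69)]
big_clip_center [([560.0, -367.0, 19.0], 0.67)]
small_clip_center [([544.0, 366.0, 20.0], 0.6)]
chalk [([441.0, -93.0, 24.0], 0.88)]
stopwatch [([384.0, 17.0, 12.0], 0.77), ([561.0, -363.0, 20.0], 0.34)]
```

View pics/top0.png

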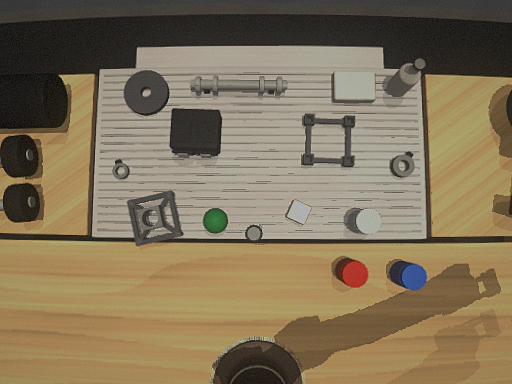

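View pics/side0.png

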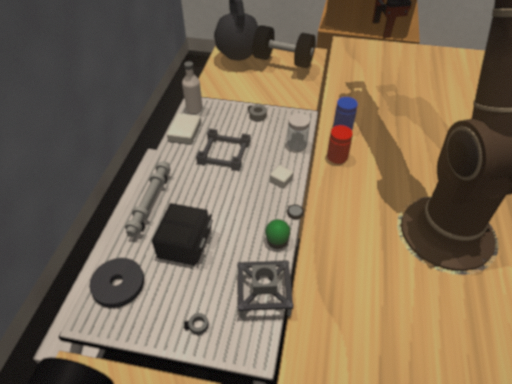

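```bash
cat > fit.py <<'E'
from station import env
import cv2,numpy as np
from scipy.optimize import minimize
S=4
def box(x0,x1,y0,y1,z0,z1):return np.array([[x,y,z] for x in(x0,x1) for y in(y0,y1) for z in(z0,z1)],float)
def cyl(r,z0,z1,cx=0,cy=0):
    t=np.linspace(0,2*np.pi,40);return np.concatenate([np.c_[cx+r*np.cos(t),cy+r*np.sin(t),0*t+z] for z in(z0,z1)])
def sph(r,zc):
    return np.concatenate([np.c_[cyl(r*np.cos(a),0,0)[:,:2],np.full(80,zc+r*np.sin(a))] for a in np.linspace(-1.5,1.5,15)])
# parts, z measured from the underside
M={'tier_center':[np.vstack([box(-58,58,-58,58,40,48),box(-26,26,-26,26,48,82)]+[cyl(5,0,40,a,b) for a in(-52,52) for b in(-52,52)])],
'base':[box(-65,65,-65,65,0,30)],'caddy':[box(-55,55,-60,60,0,75)],'ball_center':[sph(31.5,36)],'jar_center':[np.vstack([cyl(32,0,76),cyl(31,76,95)])],
'big_clip_center':[cyl(29,0,26),box(20,42,-8,8,5,21)],'small_clip_center':[cyl(21,0,20),box(15,31,-8,8,4,16)],'chalk':[box(-25,25,-25,25,0,28)],'stopwatch':[cyl(22,0,12)]}
C={}
def cal(c):
    if c not in C:
        k=env.calibration(c);r=np.array(k['rotation'],float);R=cv2.Rodrigues(r)[0] if r.size==3 else r
        C[c]=(cv2.Rodrigues(R.T)[0],-R.T@np.array(k['position'],float),np.array(k['camera_matrix'],float),np.array(k['dist_coeffs'],float))
    return C[c]
def proj(P,c):
    r,t,K,d=cal(c);return cv2.projectPoints(np.asarray(P,float).reshape(-1,1,3),r,t,K,d)[0].reshape(-1,2)
def place(P,x,y,z,a):
    c,s=np.cos(a),np.sin(a);return P@np.array([[c,s,0],[-s,c,0],[0,0,1]])+[x,y,z]
def sil(label,x,y,z,a,c):
    m=np.zeros((384*S,512*S),np.uint8)
    for P in M[label]:
        h=cv2.convexHull(((proj(place(P,x,y,z,a),c)+.5)*S*16-8).astype(np.float32)).round().astype(np.int32)
        cv2.fillConvexPoly(m,h,255,cv2.LINE_AA,4)
    return m.astype(np.float32)/255
def mask(label,c,xy=None,hull=False):
    best=None
    for d in env.masks_of(label,c):
        m=d['region'].astype(np.uint8);n=m.sum()
        if n<30:continue
        v,u=np.nonzero(m)
        if xy is not None and np.hypot(*(proj([[*xy,20]],c)[0]-[u.mean(),v.mean()]))>25:continue
        cs=cv2.findContours(m,cv2.RETR_EXTERNAL,cv2.CHAIN_APPROX_NONE)[0]
        if hull:cs=[cv2.convexHull(np.vstack([k for k in cs]))]
        cv2.drawContours(m,cs,-1,1,-1);best=m;break
    if best is None:return None
    b=cv2.resize(best*255.,(512*S,384*S),interpolation=cv2.INTER_LINEAR)
    return (b>127).astype(np.float32)
def fit(label,xy,cams=('top','side'),z=0,yaws=(0,),hull=False,masks=None):
    ms=masks or {c:mask(label,c,xy,hull) for c in cams}
    ms={c:m for c,m in ms.items() if m is not None}
    if not ms:return None
    def cost(p):
        s=0
        for c,m in ms.items():
            k=sil(label,p[0]*10,p[1]*10,z,p[2]/5,c);s+=1-np.minimum(k,m).sum()/np.maximum(k,m).sum()
        return s/len(ms)
    best=min((minimize(cost,[xy[0]/10,xy[1]/10,a*5],method='Nelder-Mead',options=dict(initial_simplex=np.array([xy[0]/10,xy[1]/10,a*5])+np.array([[0,0,0],[1,0,0],[0,1,0],[0,0,.7]]),maxfev=90)) for a in yaws),key=lambda r:r.fun)
    return np.round([best.x[0]*10,best.x[1]*10,best.x[2]/5,best.fun],3),list(ms)
def snap():
    for c in('top','side'):env.camera(c)
E
cat > m1.py <<'E'
from fit import *
snap()
G={'tier_center':(423,265,(0.1,.3)),'base':(626,-180,(0,)),'caddy':(640,160,(0,)),'ball_center':(420,113,(0,)),'jar_center':(418,-245,(0,)),'big_clip_center':(560,-367,(0,1.57,3.14,-1.57)),'small_clip_center':(545,366,(0,1.57,3.14,-1.57)),'chalk':(441,-97,(.3,)),'stopwatch':(386,13,(0,))}
for l,(x,y,a) in G.items():
    h=l in('base','tier_center')
    ms={c:mask(l,c,(x,y),h) for c in('top','side')}
    for cs in(('top',),('side',),('top','side')):
        mm={c:ms[c] for c in cs}
        print(l,cs,fit(l,(x,y),z=0,yaws=a,masks=mm))
E
time python3 m1.py
python3 - <<'E'
import cv2
a=cv2.imread('pics/top0.png')
def cr(x,y,w,h,s):return cv2.resize(a[y:y+h,x:x+w],None,fx=s,fy=s,interpolation=cv2.INTER_CUBIC)
cv2.imwrite('pics/crop1.png',cr(285,95,150,200,3)[:600])
E
```

```text
tier_center ('top',) (array([4.19894e+02, 2.62527e+02, 2.27000e-01, 4.00000e-02]), ['top'])
tier_center ('side',) (array([4.19646e+02, 2.59527e+02, 2.42000e-01, 2.50000e-02]), ['side'])
tier_center ('top', 'side') (array([4.19402e+02, 2.60904e+02, 2.44000e-01, 4.20000e-02]), ['top', 'side'])
base ('top',) (array([ 6.25490e+02, -1.80046e+02, -4.90000e-02,  2.20000e-02]), ['top'])
base ('side',) (array([ 6.23003e+02, -1.78796e+02, -3.50000e-02,  2.80000e-02]), ['side'])
base ('top', 'side') (array([ 6.24507e+02, -1.79848e+02, -4.30000e-02,  3.40000e-02]), ['top', 'side'])
caddy ('top',) (array([ 6.37682e+02,  1.58070e+02, -5.70000e-02,  8.50000e-02]), ['top'])
caddy ('side',) (array([6.35148e+02, 1.59390e+02, 2.30000e-02, 7.50000e-02]), ['side'])
caddy ('top', 'side') (array([ 6.36608e+02,  1.58885e+02, -1.00000e-02,  8.40000e-02]), ['top', 'side'])
ball_center ('top',) (array([4.16244e+02, 1.07305e+02, 5.20000e-02, 4.00000e-02]), ['top'])
ball_center ('side',) (array([4.13703e+02, 1.09058e+02, 2.29000e-01, 8.60000e-02]), ['side'])
ball_center ('top', 'side') (array([4.15203e+02, 1.076
[... 899 characters left out ...]
de') (array([5.42512e+02, 3.61577e+02, 2.42000e-01, 1.18000e-01]), ['top', 'side'])
chalk ('top',) (array([ 4.39164e+02, -1.01553e+02,  1.11900e+00,  1.29000e-01]), ['top'])
chalk ('side',) (array([ 4.36767e+02, -1.01968e+02,  1.30700e+00,  1.36000e-01]), ['side'])
chalk ('top', 'side') (array([ 4.38418e+02, -1.02002e+02,  1.17300e+00,  1.40000e-01]), ['top', 'side'])
stopwatch ('top',) (array([3.84838e+02, 1.12620e+01, 1.78000e-01, 7.80000e-02]), ['top'])
stopwatch ('side',) (array([3.82531e+02, 1.26720e+01, 1.52000e-01, 1.19000e-01]), ['side'])
stopwatch ('top', 'side') (array([3.84118e+02, 1.19140e+01, 1.70000e-01, 1.15000e-01]), ['top', 'side'])
real	0m24.270s
user	0m22.514s
sys	0m0.188s
```

View pics/crop1.png

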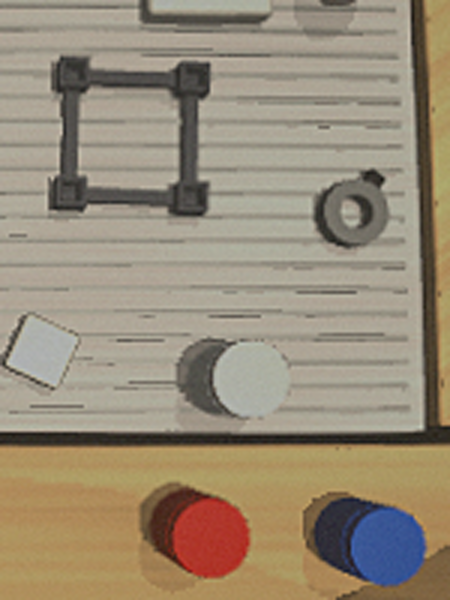

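```bash
cat > plan.py <<'E'
# plan.py: python3 plan.py x,y,z,yaw ...   grasp-point waypoints (mm, rad) -> row values from commanded pose
import sys,json,os
import numpy as np
H=163.3
f='cmd.json'
c=json.load(open(f)) if os.path.exists(f) else [211.83,-588.006,404.653-H,0.3457]
x0,y0,z0,a0=c;last=None;p=c
for s in sys.argv[1:]:
    w=[float(v) if v else p[i] for i,v in enumerate(s.split(','))]
    d=np.array(w)-c
    ct,st=np.cos(a0),np.sin(a0)
    dx=round((d[0]*ct+d[1]*st)/10,2);dy=round((d[0]*st-d[1]*ct)/10,2);dz=round(-d[2]/10,2);wz=round(-np.degrees(d[3]),1)
    n=max(np.linalg.norm(np.array(w[:3])-p[:3])/50,abs(np.degrees(w[3]-p[3]))/8.59)
    print(dict(dx=dx,dy=dy,dz=dz,wz=wz),'rows>=%.1f'%n)
    p=w;last=[x0+10*(dx*ct+dy*st),y0+10*(dx*st-dy*ct),z0-10*dz,a0-np.radians(wz)]
json.dump(last,open(f,'w'))
E
python3 plan.py 440,-100,230,1.2 419.5,261,135,1.811
```

```text
{'dx': np.float64(38.0), 'dy': np.float64(-38.18), 'dz': np.float64(1.14), 'wz': np.float64(-48.9)} rows>=10.8
{'dx': np.float64(48.31), 'dy': np.float64(-72.84), 'dz': np.float64(10.64), 'wz': np.float64(-84.0)} rows>=7.5
```

drive_tool --rows '[{"dx": 38,"dy": -38.18,"dz": 1.14,"wz": -48.9,"hand": 1},{"dx": 38,"dy": -38.18,"dz": 1.14,"wz": -48.9},{"dx": 38,"dy": -38.18,"dz": 1.14,"wz": -48.9},{"dx": 38,"dy": -38.18,"dz": 1.14,"wz": -48.9},{"dx": 38,"dy": -38.18,"dz": 1.14,"wz": -48.9},{"dx": 38,"dy": -38.18,"dz": 1.14,"wz": -48.9},{"dx": 38,"dy": -38.18,"dz": 1.14,"wz": -48.9},{"dx": 38,"dy": -38.18,"dz": 1.14,"wz": -48.9},{"dx": 38,"dy": -38.18,"dz": 1.14,"wz": -48.9},{"dx": 38,"dy": -38.18,"dz": 1.14,"wz": -48.9},{"dx": 48.31,"dy": -72.84,"dz": 10.64,"wz": -84},{"dx": 48.31,"dy": -72.84,"dz": 10.64,"wz": -84},{"dx": 48.31,"dy": -72.84,"dz": 10.64,"wz": -84},{"dx": 48.31,"dy": -72.84,"dz": 10.64,"wz": -84},{"dx": 48.31,"dy": -72.84,"dz": 10.64,"wz": -84},{"dx": 48.31,"dy": -72.84,"dz": 10.64,"wz": -84},{"dx": 48.31,"dy": -72.84,"dz": 10.64,"wz": -84},{"dx": 48.31,"dy": -72.84,"dz": 10.64,"wz": -84},{"dx": 48.31,"dy": -72.84,"dz": 10.64,"wz": -84},{"dx": 48.31,"dy": -72.84,"dz": 10.64,"wz": -84}]'

```text
validation failed for argument at $.ro...
```

drive_tool --rows '[{"dx": 38.0,"dy": -38.18,"dz": 1.14,"wx": 0.0,"wy": 0.0,"wz": -48.9,"hand": 1.0}]'

```text
clock: 2.1
position: [229.6, -546.3, 403.0]
tcp_rot: [3.046, 0.76, -0.004]
ft_force: [0.8, -0.2, 0.3]
gripper_width: 0.999
gripper_force: 0.0
```

```bash
cat > sync.py <<'E'
from station import env
import json,numpy as np,cv2
o=env.get_obs();R=cv2.Rodrigues(np.array(o['tcp_rot'],float))[0];p=o['position']
c=[p[0],p[1],p[2]+.8-env.hold_point_z,float(np.arctan2(R[1,0],R[0,0]))]
json.dump([float(v) for v in c],open('cmd.json','w'));print(np.round(c,3),np.round(o['q'],2),'z-axis',np.round(R[:,2],4))
E
python3 sync.py; python3 plan.py 440,-100,230,1.2 419.5,261,135,1.811
```

```text
[ 2.29575e+02 -5.46290e+02  2.40525e+02  4.89000e-01] [ 1.13  0.36 -0.05  1.68  0.02  1.1  -0.01] z-axis [-0.002  -0.0027 -1.    ]
{'dx': np.float64(39.54), 'dy': np.float64(-29.51), 'dz': np.float64(1.05), 'wz': np.float64(-40.7)} rows>=9.9
{'dx': np.float64(54.69), 'dy': np.float64(-62.34), 'dz': np.float64(10.55), 'wz': np.float64(-75.7)} rows>=7.5
```

drive_tool --rows '[{"dx": 39.54,"dy": -29.51,"dz": 1.05,"wx": 0,"wy": 0,"wz": -40.7,"hand": 1},{"dx": 39.54,"dy": -29.51,"dz": 1.05,"wx": 0,"wy": 0,"wz": -40.7,"hand": 1},{"dx": 39.54,"dy": -29.51,"dz": 1.05,"wx": 0,"wy": 0,"wz": -40.7,"hand": 1},{"dx": 39.54,"dy": -29.51,"dz": 1.05,"wx": 0,"wy": 0,"wz": -40.7,"hand": 1},{"dx": 39.54,"dy": -29.51,"dz": 1.05,"wx": 0,"wy": 0,"wz": -40.7,"hand": 1},{"dx": 39.54,"dy": -29.51,"dz": 1.05,"wx": 0,"wy": 0,"wz": -40.7,"hand": 1},{"dx": 39.54,"dy": -29.51,"dz": 1.05,"wx": 0,"wy": 0,"wz": -40.7,"hand": 1},{"dx": 54.69,"dy": -62.34,"dz": 10.55,"wx": 0,"wy": 0,"wz": -75.7,"hand": 1},{"dx": 54.69,"dy": -62.34,"dz": 10.55,"wx": 0,"wy": 0,"wz": -75.7,"hand": 1},{"dx": 54.69,"dy": -62.34,"dz": 10.55,"wx": 0,"wy": 0,"wz": -75.7,"hand": 1},{"dx": 54.69,"dy": -62.34,"dz": 10.55,"wx": 0,"wy": 0,"wz": -75.7,"hand": 1},{"dx": 54.69,"dy": -62.34,"dz": 10.55,"wx": 0,"wy": 0,"wz": -75.7,"hand": 1},{"dx": 54.69,"dy": -62.34,"dz": 10.55,"wx": 0,"wy": 0,"wz": -75.7,"hand": 1},{"dx": 54.69,"dy": -62.34,"dz": 10.55,"wx": 0,"wy": 0,"wz": -75.7,"hand": 1},{"dx": 54.69,"dy": -62.34,"dz": 10.55,"wx": 0,"wy": 0,"wz": -75.7,"hand": 1},{"dx": 54.69,"dy": -62.34,"dz": 10.55,"wx": 0,"wy": 0,"wz": -75.7,"hand": 1},{"dx": 54.69,"dy": -62.34,"dz": 10.55,"wx": 0,"wy": 0,"wz": -75.7,"hand": 1},{"dx": 54.69,"dy": -62.34,"dz": 10.55,"wx": 0,"wy": 0,"wz": -75.7,"hand": 1}]'

```text
clock: 3.9
position: [416.0, 272.3, 297.6]
tcp_rot: [-1.919, -2.482, -0.005]
ft_force: [-0.6, -0.3, 0.6]
gripper_width: 1.0
gripper_force: 0.0
```

```bash
cat cmd.json; python3 sync.py; python3 plan.py 419.5,261,73,1.811
```

```text
[419.4983527479939, 260.96239766753524, 135.02494473946587, 1.8102682014334133][416.024 272.271 135.067   1.825] [-0.09  0.42 -0.73  1.98  0.36  0.87 -0.76] z-axis [-0.0011  0.0045 -1.    ]
{'dx': np.float64(-1.18), 'dy': np.float64(0.05), 'dz': np.float64(6.21), 'wz': np.float64(0.8)} rows>=1.3
```

drive_tool --rows '[{"dx": -1.18,"dy": 0.05,"dz": 0,"wx": 0,"wy": 0,"wz": 0.8,"hand": 1},{"dx": -1.18,"dy": 0.05,"dz": 2,"wx": 0,"wy": 0,"wz": 0.8,"hand": 1},{"dx": -1.18,"dy": 0.05,"dz": 4,"wx": 0,"wy": 0,"wz": 0.8,"hand": 1},{"dx": -1.18,"dy": 0.05,"dz": 5.3,"wx": 0,"wy": 0,"wz": 0.8,"hand": 1},{"dx": -1.18,"dy": 0.05,"dz": 6.21,"wx": 0,"wy": 0,"wz": 0.8,"hand": 1},{"dx": -1.18,"dy": 0.05,"dz": 6.21,"wx": 0,"wy": 0,"wz": 0.8,"hand": 1},{"dx": -1.18,"dy": 0.05,"dz": 6.21,"wx": 0,"wy": 0,"wz": 0.8,"hand": 1}]'

```text
clock: 4.6
position: [421.1, 254.2, 236.4]
tcp_rot: [1.949, 2.463, 0.0]
ft_force: [-0.3, 1.2, 0.8]
gripper_width: 0.999
gripper_force: 0.0
```

```bash
python3 sync.py
python3 - <<'E'
from fit import *
ims=[cv2.cvtColor(env.camera(c),cv2.COLOR_RGB2BGR) for c in('top','side')]
p=proj([[420,261,60]],'top')[0].astype(int);q=proj([[420,261,60]],'side')[0].astype(int)
def cr(im,p):
    x=max(0,p[0]-65);y=max(0,p[1]-70);return cv2.resize(im[y:y+130,x:x+130],(400,400),interpolation=cv2.INTER_CUBIC)
cv2.imwrite('pics/tier1.png',np.hstack([cr(ims[0],p),cr(ims[1],q)]))
E
```

```text
[421.073 254.238  73.906   1.803] [-0.12  0.5  -0.66  2.04  0.45  0.74 -0.83] z-axis [ 4.e-04  0.e+00 -1.e+00]
```

View pics/tier1.png

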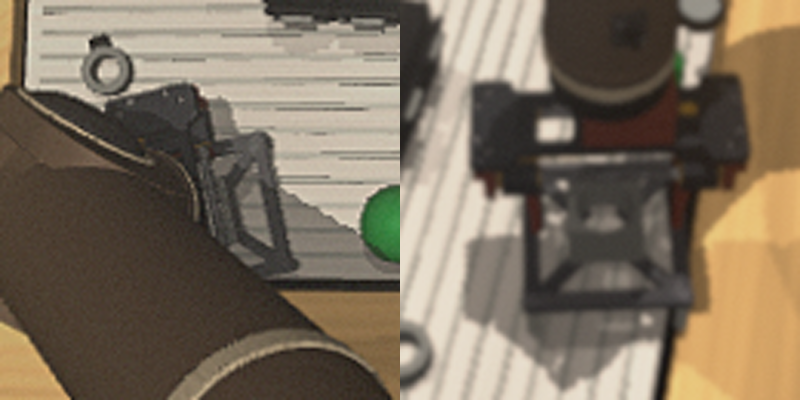

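```bash
python3 sync.py;python3 plan.py 419.5,261,73,1.811; cat cmd.json
```

```text
[421.114 254.574  74.197   1.803] [-0.12  0.5  -0.66  2.04  0.45  0.74 -0.83] z-axis [ 1.1e-03  5.0e-04 -1.0e+00]
{'dx': np.float64(0.66), 'dy': np.float64(-0.01), 'dz': np.float64(0.12), 'wz': np.float64(-0.5)} rows>=0.1
[419.4986910179201, 260.97356195069233, 72.9970730264747, 1.811659462858183]
```

drive_tool --rows '[{"dx": 0.66,"dy": -0.01,"dz": 0.12,"wx": 0,"wy": 0,"wz": -0.5,"hand": 1},{"dx": 0.66,"dy": -0.01,"dz": 0.12,"wx": 0,"wy": 0,"wz": -0.5,"hand": 1},{"dx": 0.66,"dy": -0.01,"dz": 0.12,"wx": 0,"wy": 0,"wz": -0.5,"hand": 1},{"dx": 0.66,"dy": -0.01,"dz": 0.12,"wx": 0,"wy": 0,"wz": -0.5,"hand": 0.3},{"dx": 0.66,"dy": -0.01,"dz": 0.12,"wx": 0,"wy": 0,"wz": -0.5,"hand": 0.3},{"dx": 0.66,"dy": -0.01,"dz": 0.12,"wx": 0,"wy": 0,"wz": -0.5,"hand": 0.3},{"dx": 0.66,"dy": -0.01,"dz": 0.12,"wx": 0,"wy": 0,"wz": -0.5,"hand": 0.3},{"dx": 0.66,"dy": -0.01,"dz": 0.12,"wx": 0,"wy": 0,"wz": -0.5,"hand": 0.3}]' --grip_force 25

```text
clock: 5.5
position: [419.5, 261.0, 234.9]
tcp_rot: [1.938, 2.472, 0.001]
ft_force: [-0.7, 0.1, -1.0]
gripper_width: 0.592
gripper_force: 25.0
```

```bash
cat cmd.json; python3 sync.py; python3 plan.py ,,180, 500,0,180,1.67 624.5,-180,130,1.53
```

```text
[419.4986910179201, 260.97356195069233, 72.9970730264747, 1.811659462858183][419.494 260.954  72.393   1.812] [-0.13  0.51 -0.66  2.04  0.46  0.74 -0.83] z-axis [ 7.e-04  5.e-04 -1.e+00]
{'dx': np.float64(0.0), 'dy': np.float64(0.0), 'dz': np.float64(-10.76), 'wz': np.float64(-0.0)} rows>=2.2
{'dx': np.float64(-27.26), 'dy': np.float64(1.59), 'dz': np.float64(-10.76), 'wz': np.float64(8.1)} rows>=5.5
{'dx': np.float64(-47.71), 'dy': np.float64(9.39), 'dz': np.float64(-5.76), 'wz': np.float64(16.1)} rows>=4.5
```

drive_tool --rows '[{"dx": 0,"dy": 0,"dz": -2,"wx": 0,"wy": 0,"wz": 0,"hand": 0.3},{"dx": 0,"dy": 0,"dz": -6,"wx": 0,"wy": 0,"wz": 0,"hand": 0.3},{"dx": 0,"dy": 0,"dz": -10.76,"wx": 0,"wy": 0,"wz": 0,"hand": 0.3},{"dx": -2,"dy": 0.1,"dz": -10.76,"wx": 0,"wy": 0,"wz": 1,"hand": 0.3},{"dx": -27.26,"dy": 1.59,"dz": -10.76,"wx": 0,"wy": 0,"wz": 8.1,"hand": 0.3},{"dx": -27.26,"dy": 1.59,"dz": -10.76,"wx": 0,"wy": 0,"wz": 8.1,"hand": 0.3},{"dx": -27.26,"dy": 1.59,"dz": -10.76,"wx": 0,"wy": 0,"wz": 8.1,"hand": 0.3},{"dx": -27.26,"dy": 1.59,"dz": -10.76,"wx": 0,"wy": 0,"wz": 8.1,"hand": 0.3},{"dx": -27.26,"dy": 1.59,"dz": -10.76,"wx": 0,"wy": 0,"wz": 8.1,"hand": 0.3},{"dx": -32,"dy": 3.4,"dz": -9.6,"wx": 0,"wy": 0,"wz": 10,"hand": 0.3},{"dx": -36.5,"dy": 5.1,"dz": -8.5,"wx": 0,"wy": 0,"wz": 12,"hand": 0.3},{"dx": -41,"dy": 6.8,"dz": -7.4,"wx": 0,"wy": 0,"wz": 14,"hand": 0.3},{"dx": -44.5,"dy": 8.2,"dz": -6.5,"wx": 0,"wy": 0,"wz": 15,"hand": 0.3},{"dx": -46.7,"dy": 9,"dz": -6,"wx": 0,"wy": 0,"wz": 16.1,"hand": 0.3},{"dx": -47.71,"dy": 9.39,"dz": -5.76,"wx": 0,"wy": 0,"wz": 16.1,"hand": 0.3},{"dx": -47.71,"dy": 9.39,"dz": -5.76,"wx": 0,"wy": 0,"wz": 16.1,"hand": 0.3},{"dx": -47.71,"dy": 9.39,"dz": -5.76,"wx": 0,"wy": 0,"wz": 16.1,"hand": 0.3},{"dx": -47.71,"dy": 9.39,"dz": -5.76,"wx": 0,"wy": 0,"wz": 16.1,"hand": 0.3}]'

```text
clock: 7.3
position: [623.9, -178.1, 292.9]
tcp_rot: [-2.262, -2.179, -0.001]
ft_force: [-0.1, 0.4, -5.2]
gripper_width: 0.597
gripper_force: 25.0
```

```bash
cat cmd.json; python3 sync.py
python3 - <<'E'
from fit import *
ims=[cv2.cvtColor(env.camera(c),cv2.COLOR_RGB2BGR) for c in('top','side')]
def cr(im,c):
    p=proj([[625,-180,60]],c)[0].astype(int)
    x=max(0,p[0]-50);y=max(0,p[1]-50);return cv2.resize(im[y:y+100,x:x+100],(400,400),interpolation=cv2.INTER_CUBIC)
cv2.imwrite('pics/tier2.png',np.hstack([cr(ims[0],'top'),cr(ims[1],'side')]))
print(fit('tier_center',(624,-180),cams=('side',),z=57,yaws=(-.04,),hull=True))
E
```

```text
[624.512971028618, -179.96462098634396, 129.99299291704276, 1.530710243440802][ 623.875 -178.072  130.394    1.533] [ 0.54  0.61 -0.49  1.62  0.33  0.99 -0.09] z-axis [ 0.e+00  7.e-04 -1.e+00]
(array([ 6.22674e+02, -1.79001e+02, -5.90000e-02,  4.00000e-02]), ['side'])
```

View pics/tier2.png

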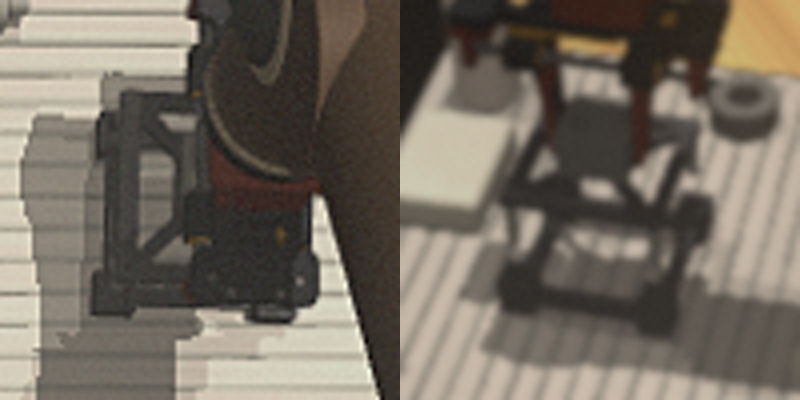

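```bash
python3 sync.py; python3 plan.py 624.2,-179,131,1.53 624.2,-179,95,1.53
```

```text
[ 624.087 -178.916  130.535    1.532] [ 0.54  0.61 -0.49  1.62  0.33  0.99 -0.09] z-axis [ 5.e-04 -1.e-04 -1.e+00]
{'dx': np.float64(-0.01), 'dy': np.float64(0.01), 'dz': np.float64(-0.05), 'wz': np.float64(0.1)} rows>=0.0
{'dx': np.float64(-0.01), 'dy': np.float64(0.01), 'dz': np.float64(3.55), 'wz': np.float64(0.1)} rows>=0.7
```

drive_tool --rows '[{"dx": 0,"dy": 0,"dz": 1,"wx": 0,"wy": 0,"wz": 0,"hand": 0.3},{"dx": 0,"dy": 0,"dz": 2,"wx": 0,"wy": 0,"wz": 0,"hand": 0.3},{"dx": 0,"dy": 0,"dz": 2.5,"wx": 0,"wy": 0,"wz": 0,"hand": 0.3},{"dx": 0,"dy": 0,"dz": 2.9,"wx": 0,"wy": 0,"wz": 0,"hand": 0.3},{"dx": 0,"dy": 0,"dz": 3.2,"wx": 0,"wy": 0,"wz": 0,"hand": 0.3},{"dx": 0,"dy": 0,"dz": 3.5,"wx": 0,"wy": 0,"wz": 0,"hand": 0.3},{"dx": 0,"dy": 0,"dz": 3.5,"wx": 0,"wy": 0,"wz": 0,"hand": 0.3}]'

```text
clock: 8.15
position: [624.2, -180.0, 257.0]
tcp_rot: [-2.265, -2.176, 0.0]
ft_force: [0.5, 0.1, -4.8]
gripper_width: 0.589
gripper_force: 25.0
```

drive_tool --rows '[{"dx": 0,"dy": 0,"dz": 0.4,"wx": 0,"wy": 0,"wz": 0,"hand": 0.3},{"dx": 0,"dy": 0,"dz": 0.8,"wx": 0,"wy": 0,"wz": 0,"hand": 0.3},{"dx": 0,"dy": 0,"dz": 1.1,"wx": 0,"wy": 0,"wz": 0,"hand": 0.3},{"dx": 0,"dy": 0,"dz": 1.35,"wx": 0,"wy": 0,"wz": 0,"hand": 0.3},{"dx": 0,"dy": 0,"dz": 1.35,"wx": 0,"wy": 0,"wz": 0,"hand": 0.3}]'

```text
clock: 8.65
position: [624.1, -180.0, 243.4]
tcp_rot: [-2.265, -2.176, 0.001]
ft_force: [-1.3, -0.9, -5.1]
gripper_width: 0.589
gripper_force: 25.0
```

drive_tool --rows '[{"dx": 0,"dy": 0,"dz": 0.12,"wx": 0,"wy": 0,"wz": 0,"hand": 0.3},{"dx": 0,"dy": 0,"dz": 0.12,"wx": 0,"wy": 0,"wz": 0,"hand": 0.3},{"dx": 0,"dy": 0,"dz": 0.12,"wx": 0,"wy": 0,"wz": 0,"hand": 1},{"dx": 0,"dy": 0,"dz": 0.12,"wx": 0,"wy": 0,"wz": 0,"hand": 1},{"dx": 0,"dy": 0,"dz": 0.12,"wx": 0,"wy": 0,"wz": 0,"hand": 1},{"dx": 0,"dy": 0,"dz": 0.12,"wx": 0,"wy": 0,"wz": 0,"hand": 1},{"dx": 0,"dy": 0,"dz": -3,"wx": 0,"wy": 0,"wz": 0,"hand": 1},{"dx": 0,"dy": 0,"dz": -8,"wx": 0,"wy": 0,"wz": 0,"hand": 1},{"dx": 0,"dy": 0,"dz": -10,"wx": 0,"wy": 0,"wz": 0,"hand": 1},{"dx": 0,"dy": 0,"dz": -10,"wx": 0,"wy": 0,"wz": 0,"hand": 1},{"dx": 0,"dy": 0,"dz": -10,"wx": 0,"wy": 0,"wz": 0,"hand": 1}]'

```text
clock: 9.75
position: [624.1, -180.1, 344.0]
tcp_rot: [2.265, 2.176, 0.0]
ft_force: [0.3, 0.2, -1.2]
gripper_width: 0.999
gripper_force: 0.0
```

```bash
python3 sync.py; python3 plan.py 415.2,107.8,110,1.6 415.2,107.8,38,1.6
```

```text
[ 624.12  -180.1    181.467    1.531] [ 0.55  0.56 -0.51  1.57  0.3   1.09 -0.07] z-axis [ 5.e-04 -5.e-04 -1.e+00]
{'dx': np.float64(27.93), 'dy': np.float64(-22.03), 'dz': np.float64(7.15), 'wz': np.float64(-4.0)} rows>=7.3
{'dx': np.float64(27.93), 'dy': np.float64(-22.03), 'dz': np.float64(14.35), 'wz': np.float64(-4.0)} rows>=1.4
```

drive_tool --rows '[{"dx": 3.5,"dy": -2.8,"dz": 0.8,"wx": 0,"wy": 0,"wz": -0.5,"hand": 1},{"dx": 7,"dy": -5.5,"dz": 1.6,"wx": 0,"wy": 0,"wz": -1,"hand": 1},{"dx": 10.5,"dy": -8.3,"dz": 2.4,"wx": 0,"wy": 0,"wz": -1.5,"hand": 1},{"dx": 14,"dy": -11,"dz": 3.4,"wx": 0,"wy": 0,"wz": -2,"hand": 1},{"dx": 17.5,"dy": -13.8,"dz": 4.2,"wx": 0,"wy": 0,"wz": -2.5,"hand": 1},{"dx": 21,"dy": -16.5,"dz": 5,"wx": 0,"wy": 0,"wz": -3,"hand": 1},{"dx": 24,"dy": -18.9,"dz": 5.8,"wx": 0,"wy": 0,"wz": -3.5,"hand": 1},{"dx": 26.5,"dy": -20.9,"dz": 6.6,"wx": 0,"wy": 0,"wz": -4,"hand": 1},{"dx": 27.93,"dy": -22.03,"dz": 7.15,"wx": 0,"wy": 0,"wz": -4,"hand": 1},{"dx": 27.93,"dy": -22.03,"dz": 7.15,"wx": 0,"wy": 0,"wz": -4,"hand": 1},{"dx": 27.93,"dy": -22.03,"dz": 7.15,"wx": 0,"wy": 0,"wz": -4,"hand": 1},{"dx": 27.93,"dy": -22.03,"dz": 7.15,"wx": 0,"wy": 0,"wz": -4,"hand": 1},{"dx": 27.93,"dy": -22.03,"dz": 7.15,"wx": 0,"wy": 0,"wz": -4,"hand": 1}]'

```text
clock: 11.05
position: [415.9, 107.0, 272.3]
tcp_rot: [2.19, 2.252, -0.0]
ft_force: [0.6, -0.4, 0.3]
gripper_width: 0.999
gripper_force: 0.0
```

```bash
python3 sync.py
python3 - <<'E'
from fit import *
ims=[cv2.cvtColor(env.camera(c),cv2.COLOR_RGB2BGR) for c in('top','side')]
def cr(im,c):
    p=proj([[625,-180,60]],c)[0].astype(int)
    x=max(0,p[0]-50);y=max(0,p[1]-50);return cv2.resize(im[y:y+100,x:x+100],(400,400),interpolation=cv2.INTER_CUBIC)
cv2.imwrite('pics/tier3.png',np.hstack([cr(ims[0],'top'),cr(ims[1],'side')]))
for c in('top','side'):print(c,fit('tier_center',(624,-180),cams=(c,),z=8,yaws=(-.04,),hull=True))
E
python3 plan.py 415.2,107.8,38,1.6
```

```text
[415.896 106.962 109.795   1.599] [ 0.19  0.33 -0.64  2.16  0.3   0.74 -0.63] z-axis [-0.e+00 -1.e-04 -1.e+00]
top (array([ 6.25677e+02, -1.81139e+02, -6.30000e-02,  7.80000e-02]), ['top'])
side (array([ 6.27027e+02, -1.93103e+02, -6.30000e-02,  1.35000e-01]), ['side'])
{'dx': np.float64(0.09), 'dy': np.float64(-0.07), 'dz': np.float64(7.18), 'wz': np.float64(-0.1)} rows>=1.4
```

View pics/tier3.png

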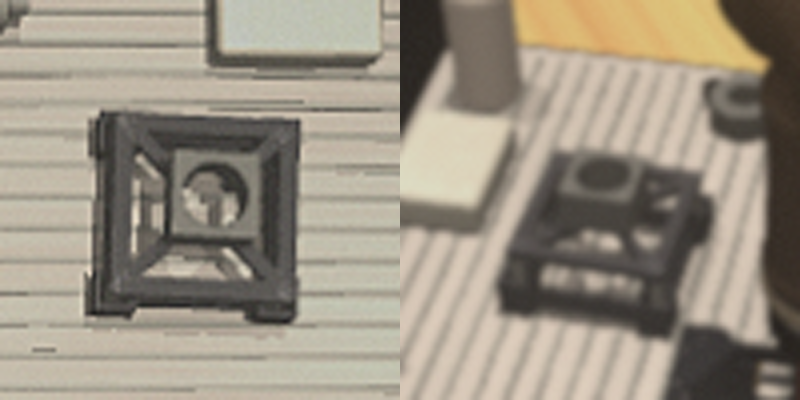

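drive_tool --rows '[{"dx": 0.09,"dy": -0.07,"dz": 2,"wx": 0,"wy": 0,"wz": 0,"hand": 1},{"dx": 0.09,"dy": -0.07,"dz": 4.5,"wx": 0,"wy": 0,"wz": 0,"hand": 1},{"dx": 0.09,"dy": -0.07,"dz": 6.2,"wx": 0,"wy": 0,"wz": 0,"hand": 1},{"dx": 0.09,"dy": -0.07,"dz": 7.1,"wx": 0,"wy": 0,"wz": 0,"hand": 1},{"dx": 0.09,"dy": -0.07,"dz": 7.1,"wx": 0,"wy": 0,"wz": 0,"hand": 1},{"dx": 0.09,"dy": -0.07,"dz": 7.1,"wx": 0,"wy": 0,"wz": 0,"hand": 1},{"dx": 0.09,"dy": -0.07,"dz": 7.1,"wx": 0,"wy": 0,"wz": 0,"hand": 0.4},{"dx": 0.09,"dy": -0.07,"dz": 7.1,"wx": 0,"wy": 0,"wz": 0,"hand": 0.4},{"dx": 0.09,"dy": -0.07,"dz": 7.1,"wx": 0,"wy": 0,"wz": 0,"hand": 0.4},{"dx": 0.09,"dy": -0.07,"dz": 7.1,"wx": 0,"wy": 0,"wz": 0,"hand": 0.4},{"dx": 0.09,"dy": -0.07,"dz": 7.1,"wx": 0,"wy": 0,"wz": 0,"hand": 0.4},{"dx": 0.09,"dy": -0.07,"dz": 3,"wx": 0,"wy": 0,"wz": 0,"hand": 0.4},{"dx": 0.09,"dy": -0.07,"dz": -2,"wx": 0,"wy": 0,"wz": 0,"hand": 0.4},{"dx": 0.09,"dy": -0.07,"dz": -6,"wx": 0,"wy": 0,"wz": 0,"hand": 0.4},{"dx": 0.09,"dy": -0.07,"dz": -8,"wx": 0,"wy": 0,"wz": 0,"hand": 0.4},{"dx": 0.09,"dy": -0.07,"dz": -8,"wx": 0,"wy": 0,"wz": 0,"hand": 0.4},{"dx": 0.09,"dy": -0.07,"dz": -8,"wx": 0,"wy": 0,"wz": 0,"hand": 0.4}]' --grip_force 15

```text
clock: 12.95
position: [414.1, 108.4, 351.8]
tcp_rot: [2.188, 2.254, -0.001]
ft_force: [0.1, 0.3, -1.3]
gripper_width: 0.712
gripper_force: 15.0
```

```bash
python3 sync.py; python3 plan.py 624.3,-180.4,170,1.53
```

```text
[414.114 108.39  189.322   1.6  ] [ 0.27  0.21 -0.72  2.07  0.17  0.92 -0.51] z-axis [-4.e-04 -8.e-04 -1.e+00]
{'dx': np.float64(-29.48), 'dy': np.float64(20.16), 'dz': np.float64(1.93), 'wz': np.float64(4.0)} rows>=7.2
```

drive_tool --rows '[{"dx": -3.5,"dy": 2.4,"dz": 0,"wx": 0,"wy": 0,"wz": 0.5,"hand": 0.4},{"dx": -7,"dy": 4.8,"dz": 0,"wx": 0,"wy": 0,"wz": 1,"hand": 0.4},{"dx": -10.5,"dy": 7.2,"dz": 0.3,"wx": 0,"wy": 0,"wz": 1.5,"hand": 0.4},{"dx": -14,"dy": 9.6,"dz": 0.6,"wx": 0,"wy": 0,"wz": 2,"hand": 0.4},{"dx": -17.5,"dy": 12,"dz": 1,"wx": 0,"wy": 0,"wz": 2.5,"hand": 0.4},{"dx": -21,"dy": 14.4,"dz": 1.3,"wx": 0,"wy": 0,"wz": 3,"hand": 0.4},{"dx": -24.5,"dy": 16.8,"dz": 1.6,"wx": 0,"wy": 0,"wz": 3.5,"hand": 0.4},{"dx": -27.5,"dy": 18.8,"dz": 1.8,"wx": 0,"wy": 0,"wz": 4,"hand": 0.4},{"dx": -29,"dy": 19.9,"dz": 1.93,"wx": 0,"wy": 0,"wz": 4,"hand": 0.4},{"dx": -29.48,"dy": 20.16,"dz": 1.93,"wx": 0,"wy": 0,"wz": 4,"hand": 0.4},{"dx": -29.48,"dy": 20.16,"dz": 1.93,"wx": 0,"wy": 0,"wz": 4,"hand": 0.4},{"dx": -29.48,"dy": 20.16,"dz": 1.93,"wx": 0,"wy": 0,"wz": 4,"hand": 0.4},{"dx": -29.48,"dy": 20.16,"dz": 1.93,"wx": 0,"wy": 0,"wz": 4,"hand": 0.4},{"dx": -29.48,"dy": 20.16,"dz": 1.93,"wx": 0,"wy": 0,"wz": 4,"hand": 0.4}]'

```text
clock: 14.35
position: [624.6, -178.8, 333.4]
tcp_rot: [2.264, 2.178, 0.0]
ft_force: [-0.0, -0.1, -0.7]
gripper_width: 0.711
gripper_force: 15.0
```

```bash
python3 sync.py; python3 plan.py 624.3,-180.4,118,1.53
```

```text
[ 624.628 -178.841  170.94     1.532] [ 0.55  0.57 -0.5   1.58  0.3   1.07 -0.07] z-axis [ 2.e-04 -1.e-04 -1.e+00]
{'dx': np.float64(-0.16), 'dy': np.float64(-0.03), 'dz': np.float64(5.29), 'wz': np.float64(0.1)} rows>=1.1
```

drive_tool --rows '[{"dx": -0.1,"dy": 0,"dz": 2,"wx": 0,"wy": 0,"wz": 0,"hand": 0.4},{"dx": -0.1,"dy": 0,"dz": 3.8,"wx": 0,"wy": 0,"wz": 0,"hand": 0.4},{"dx": -0.1,"dy": 0,"dz": 4.8,"wx": 0,"wy": 0,"wz": 0,"hand": 0.4},{"dx": -0.1,"dy": 0,"dz": 5.2,"wx": 0,"wy": 0,"wz": 0,"hand": 0.4},{"dx": -0.1,"dy": 0,"dz": 5.3,"wx": 0,"wy": 0,"wz": 0,"hand": 0.4},{"dx": -0.1,"dy": 0,"dz": 5.4,"wx": 0,"wy": 0,"wz": 0,"hand": 0.4},{"dx": -0.1,"dy": 0,"dz": 5.4,"wx": 0,"wy": 0,"wz": 0,"hand": 0.4}]'

```text
clock: 15.05
position: [624.9, -180.4, 280.0]
tcp_rot: [2.265, 2.177, 0.001]
ft_force: [-4.1, 2.7, 3.2]
gripper_width: 0.71
gripper_force: 15.0
```

drive_tool --rows '[{"dx": 0.1,"dy": -0.1,"dz": 0,"wx": 0,"wy": 0,"wz": 0,"hand": 0.4},{"dx": 0.1,"dy": -0.1,"dz": 0.1,"wx": 0,"wy": 0,"wz": 0,"hand": 0.4},{"dx": 0.1,"dy": -0.1,"dz": 0.1,"wx": 0,"wy": 0,"wz": 0,"hand": 0.75},{"dx": 0.1,"dy": -0.1,"dz": 0.1,"wx": 0,"wy": 0,"wz": 0,"hand": 0.8},{"dx": 0.1,"dy": -0.1,"dz": 0.1,"wx": 0,"wy": 0,"wz": 0,"hand": 0.9},{"dx": 0.1,"dy": -0.1,"dz": 0.1,"wx": 0,"wy": 0,"wz": 0,"hand": 1},{"dx": 0.1,"dy": -0.1,"dz": 0.1,"wx": 0,"wy": 0,"wz": 0,"hand": 1},{"dx": 0.1,"dy": -0.1,"dz": -2,"wx": 0,"wy": 0,"wz": 0,"hand": 1},{"dx": 0.1,"dy": -0.1,"dz": -6,"wx": 0,"wy": 0,"wz": 0,"hand": 1},{"dx": 0.1,"dy": -0.1,"dz": -9,"wx": 0,"wy": 0,"wz": 0,"hand": 1},{"dx": 0.1,"dy": -0.1,"dz": -9,"wx": 0,"wy": 0,"wz": 0,"hand": 1},{"dx": 0.1,"dy": -0.1,"dz": -9,"wx": 0,"wy": 0,"wz": 0,"hand": 1}]'

```text
clock: 16.25
position: [623.9, -180.0, 369.6]
tcp_rot: [2.265, 2.175, 0.001]
ft_force: [0.2, 0.0, -0.1]
gripper_width: 0.998
gripper_force: 0.0
```

```bash
python3 sync.py; python3 plan.py 413.3,-260.5,150,1.3 413.3,-260.5,60,1.3
```

```text
[ 623.895 -179.97   207.137    1.531] [ 0.55  0.53 -0.51  1.55  0.28  1.13 -0.06] z-axis [ 1.3e-03 -7.0e-04 -1.0e+00]
{'dx': np.float64(-8.89), 'dy': np.float64(-20.72), 'dz': np.float64(5.71), 'wz': np.float64(13.2)} rows>=4.7
{'dx': np.float64(-8.89), 'dy': np.float64(-20.72), 'dz': np.float64(14.71), 'wz': np.float64(13.2)} rows>=1.8
```

drive_tool --rows '[{"dx": -1.8,"dy": -4.2,"dz": 0.5,"wx": 0,"wy": 0,"wz": 3,"hand": 1},{"dx": -3.6,"dy": -8.4,"dz": 1.5,"wx": 0,"wy": 0,"wz": 6,"hand": 1},{"dx": -5.4,"dy": -12.6,"dz": 3,"wx": 0,"wy": 0,"wz": 9,"hand": 1},{"dx": -7.2,"dy": -16.8,"dz": 4.5,"wx": 0,"wy": 0,"wz": 12,"hand": 1},{"dx": -8.4,"dy": -19.5,"dz": 5.3,"wx": 0,"wy": 0,"wz": 13.2,"hand": 1},{"dx": -8.89,"dy": -20.72,"dz": 5.71,"wx": 0,"wy": 0,"wz": 13.2,"hand": 1},{"dx": -8.89,"dy": -20.72,"dz": 5.71,"wx": 0,"wy": 0,"wz": 13.2,"hand": 1},{"dx": -8.89,"dy": -20.72,"dz": 5.71,"wx": 0,"wy": 0,"wz": 13.2,"hand": 1},{"dx": -8.89,"dy": -20.72,"dz": 5.71,"wx": 0,"wy": 0,"wz": 13.2,"hand": 1},{"dx": -8.89,"dy": -20.72,"dz": 5.71,"wx": 0,"wy": 0,"wz": 13.2,"hand": 1}]'

```text
clock: 17.25
position: [414.6, -259.7, 312.2]
tcp_rot: [2.498, 1.904, 0.002]
ft_force: [-0.3, 0.3, 0.4]
gripper_width: 1.002
gripper_force: 0.0
```

```bash
python3 - <<'E'
from fit import *
im={c:cv2.cvtColor(env.camera(c),cv2.COLOR_RGB2BGR) for c in('top','side')}
for c in im:
    p=proj([[625,-180,90]],c)[0].astype(int)
    im[c]=cv2.resize(im[c][p[1]-50:p[1]+50,p[0]-50:p[0]+50],(400,400),interpolation=cv2.INTER_CUBIC)
cv2.imwrite('pics/ball.png',np.hstack([im['top'],im['side']]))
for c in im:print([(np.round(d['xyz']),round(d['p'],2)) for d in env.spot_in('ball_center',c)])
E
python3 sync.py; python3 plan.py 413.3,-260.5,56,1.3
```

```text
[(array([ 621., -174.,  138.]), 0.78), (array([632., 152.,  72.]), 0.42)]
[(array([ 618., -162.,  128.]), 0.92)]
[ 413.758 -260.123  149.517    1.301] [ 0.85  0.33 -0.46  2.    0.19  0.86  0.01] z-axis [ 3.e-04  1.e-04 -1.e+00]
{'dx': np.float64(-0.05), 'dy': np.float64(-0.03), 'dz': np.float64(9.35), 'wz': np.float64(0.1)} rows>=1.9
```

View pics/ball.png

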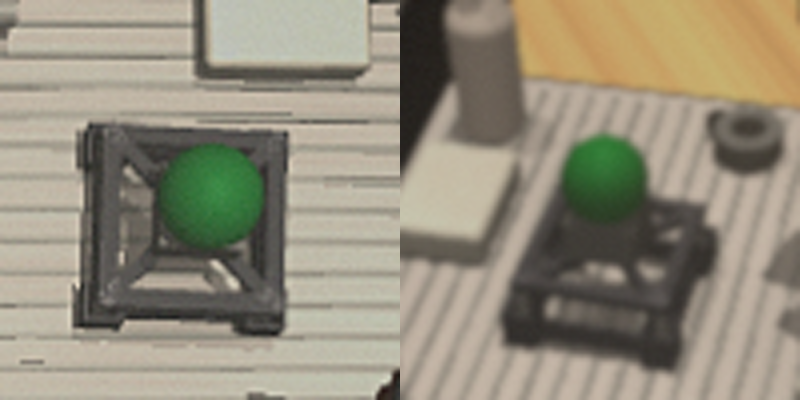

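drive_tool --rows '[{"dx": -0.03,"dy": -0.03,"dz": 2.5,"wx": 0,"wy": 0,"wz": 0,"hand": 1},{"dx": -0.03,"dy": -0.03,"dz": 5.5,"wx": 0,"wy": 0,"wz": 0,"hand": 1},{"dx": -0.03,"dy": -0.03,"dz": 8.3,"wx": 0,"wy": 0,"wz": 0,"hand": 1},{"dx": -0.03,"dy": -0.03,"dz": 9.35,"wx": 0,"wy": 0,"wz": 0,"hand": 1},{"dx": -0.03,"dy": -0.03,"dz": 9.35,"wx": 0,"wy": 0,"wz": 0,"hand": 1},{"dx": -0.03,"dy": -0.03,"dz": 9.35,"wx": 0,"wy": 0,"wz": 0,"hand": 1},{"dx": -0.03,"dy": -0.03,"dz": 9.35,"wx": 0,"wy": 0,"wz": 0,"hand": 0.4},{"dx": -0.03,"dy": -0.03,"dz": 9.35,"wx": 0,"wy": 0,"wz": 0,"hand": 0.4},{"dx": -0.03,"dy": -0.03,"dz": 9.35,"wx": 0,"wy": 0,"wz": 0,"hand": 0.4},{"dx": -0.03,"dy": -0.03,"dz": 9.35,"wx": 0,"wy": 0,"wz": 0,"hand": 0.4},{"dx": -0.03,"dy": -0.03,"dz": 9.35,"wx": 0,"wy": 0,"wz": 0,"hand": 0.4}]' --grip_force 30

```text
clock: 18.55
position: [413.7, -261.0, 219.4]
tcp_rot: [2.499, 1.9, 0.002]
ft_force: [2.4, -0.3, 6.5]
gripper_width: 0.725
gripper_force: 30.0
```

```bash
python3 sync.py; python3 plan.py ,,135, 631.5,-10,135,1.5  631.5,-10,64,1.5
```

```text
[ 413.68  -260.958   56.854    1.3  ] [ 0.79  0.47 -0.41  2.07  0.3   0.65 -0.09] z-axis [ 0.0023 -0.0012 -1.    ]
{'dx': np.float64(0.0), 'dy': np.float64(0.0), 'dz': np.float64(-7.81), 'wz': np.float64(-0.0)} rows>=1.6
{'dx': np.float64(30.0), 'dy': np.float64(14.29), 'dz': np.float64(-7.81), 'wz': np.float64(-11.4)} rows>=6.6
{'dx': np.float64(30.0), 'dy': np.float64(14.29), 'dz': np.float64(-0.71), 'wz': np.float64(-11.4)} rows>=1.4
```

drive_tool --rows '[{"dx": 0,"dy": 0,"dz": -1.5,"wx": 0,"wy": 0,"wz": 0,"hand": 0.4},{"dx": 0,"dy": 0,"dz": -5,"wx": 0,"wy": 0,"wz": 0,"hand": 0.4},{"dx": 0,"dy": 0,"dz": -7.81,"wx": 0,"wy": 0,"wz": 0,"hand": 0.4},{"dx": 2,"dy": 1,"dz": -7.81,"wx": 0,"wy": 0,"wz": -1,"hand": 0.4},{"dx": 5.5,"dy": 2.6,"dz": -7.81,"wx": 0,"wy": 0,"wz": -2,"hand": 0.4},{"dx": 9.5,"dy": 4.5,"dz": -7.81,"wx": 0,"wy": 0,"wz": -4,"hand": 0.4},{"dx": 13.5,"dy": 6.4,"dz": -7.81,"wx": 0,"wy": 0,"wz": -6,"hand": 0.4},{"dx": 17.5,"dy": 8.3,"dz": -7.81,"wx": 0,"wy": 0,"wz": -8,"hand": 0.4},{"dx": 21.5,"dy": 10.2,"dz": -7.81,"wx": 0,"wy": 0,"wz": -10,"hand": 0.4},{"dx": 25.5,"dy": 12.1,"dz": -7.81,"wx": 0,"wy": 0,"wz": -11.4,"hand": 0.4},{"dx": 28.5,"dy": 13.6,"dz": -7.81,"wx": 0,"wy": 0,"wz": -11.4,"hand": 0.4},{"dx": 30,"dy": 14.29,"dz": -7.81,"wx": 0,"wy": 0,"wz": -11.4,"hand": 0.4},{"dx": 30,"dy": 14.29,"dz": -7.81,"wx": 0,"wy": 0,"wz": -11.4,"hand": 0.4},{"dx": 30,"dy": 14.29,"dz": -7.81,"wx": 0,"wy": 0,"wz": -11.4,"hand": 0.4},{"dx": 30,"dy": 14.29,"dz": -7.81,"wx": 0,"wy": 0,"wz": -11.4,"hand": 0.4},{"dx": 30,"dy": 14.29,"dz": -7.81,"wx": 0,"wy": 0,"wz": -11.4,"hand": 0.4}]'

```text
clock: 20.15
position: [630.1, -11.6, 296.6]
tcp_rot: [2.302, 2.138, -0.002]
ft_force: [-0.0, -0.8, -2.8]
gripper_width: 0.732
gripper_force: 30.0
```

```bash
python3 - <<'E'
from fit import *
snap();z=env.get_obs()['position'][2]-219.4
for c in('top','side'):print(c,z,fit('jar_center',(632,-10),cams=(c,),z=z))
for c in('top','side'):
    for l,xy in(('caddy',(638,159)),):print(c,l,fit(l,xy,cams=(c,)))
E
python3 sync.py; python3 plan.py 631.5,-10,60,1.5
```

```text
top 77.3880382913812 None
side 77.3880382913812 None
top caddy (array([ 6.38019e+02,  1.58775e+02, -8.20000e-02,  8.80000e-02]), ['top'])
side caddy (array([6.35433e+02, 1.59616e+02, 2.70000e-02, 8.40000e-02]), ['side'])
[630.684 -10.031 134.216   1.499] [ 0.3   0.58 -0.52  1.66  0.33  0.98 -0.41] z-axis [ 2.e-04 -1.e-04 -1.e+00]
{'dx': np.float64(0.01), 'dy': np.float64(0.08), 'dz': np.float64(7.42), 'wz': np.float64(-0.1)} rows>=1.5
```

drive_tool --rows '[{"dx": 0,"dy": 0.03,"dz": 2.5,"wx": 0,"wy": 0,"wz": 0,"hand": 0.4},{"dx": 0,"dy": 0.03,"dz": 5,"wx": 0,"wy": 0,"wz": 0,"hand": 0.4},{"dx": 0,"dy": 0.03,"dz": 6.8,"wx": 0,"wy": 0,"wz": 0,"hand": 0.4},{"dx": 0,"dy": 0.03,"dz": 7.4,"wx": 0,"wy": 0,"wz": 0,"hand": 0.4},{"dx": 0,"dy": 0.03,"dz": 7.6,"wx": 0,"wy": 0,"wz": 0,"hand": 0.4},{"dx": 0,"dy": 0.03,"dz": 7.6,"wx": 0,"wy": 0,"wz": 0,"hand": 0.4},{"dx": 0,"dy": 0.03,"dz": 7.6,"wx": 0,"wy": 0,"wz": 0,"hand": 0.4}]'

```text
clock: 21.15
position: [631.5, -9.6, 221.7]
tcp_rot: [2.299, 2.14, 0.002]
ft_force: [0.9, -0.5, -2.7]
gripper_width: 0.725
gripper_force: 30.0
```

drive_tool --rows '[{"dx": -0.03,"dy": -0.04,"dz": 0.15,"wx": 0,"wy": 0,"wz": 0,"hand": 0.4},{"dx": -0.03,"dy": -0.04,"dz": 0.24,"wx": 0,"wy": 0,"wz": 0,"hand": 0.4},{"dx": -0.03,"dy": -0.04,"dz": 0.24,"wx": 0,"wy": 0,"wz": 0,"hand": 0.4},{"dx": -0.03,"dy": -0.04,"dz": 0.24,"wx": 0,"wy": 0,"wz": 0,"hand": 0.4}]'

```text
clock: 21.55
position: [630.9, -10.0, 219.4]
tcp_rot: [2.299, 2.14, 0.001]
ft_force: [-1.5, -0.3, 6.2]
gripper_width: 0.722
gripper_force: 30.0
```

drive_tool --rows '[{"dx": 0,"dy": 0,"dz": 0,"wx": 0,"wy": 0,"wz": 0,"hand": 0.8},{"dx": 0,"dy": 0,"dz": 0,"wx": 0,"wy": 0,"wz": 0,"hand": 0.9},{"dx": 0,"dy": 0,"dz": 0,"wx": 0,"wy": 0,"wz": 0,"hand": 1},{"dx": 0,"dy": 0,"dz": 0,"wx": 0,"wy": 0,"wz": 0,"hand": 1},{"dx": 0,"dy": 0,"dz": -2,"wx": 0,"wy": 0,"wz": 0,"hand": 1},{"dx": 0,"dy": 0,"dz": -6,"wx": 0,"wy": 0,"wz": 0,"hand": 1},{"dx": 0,"dy": 0,"dz": -10.5,"wx": 0,"wy": 0,"wz": 0,"hand": 1},{"dx": 0,"dy": 0,"dz": -15,"wx": 0,"wy": 0,"wz": 0,"hand": 1},{"dx": 0,"dy": 0,"dz": -15,"wx": 0,"wy": 0,"wz": 0,"hand": 1},{"dx": 0,"dy": 0,"dz": -15,"wx": 0,"wy": 0,"wz": 0,"hand": 1},{"dx": 0,"dy": 0,"dz": -15,"wx": 0,"wy": 0,"wz": 0,"hand": 1}]'

```text
clock: 22.65
position: [630.2, -10.2, 366.8]
tcp_rot: [-2.299, -2.14, 0.003]
ft_force: [0.4, -0.2, -0.6]
gripper_width: 1.004
gripper_force: 0.0
```

```bash
python3 - <<'E'
from fit import *
snap()
for l,xy,a in(('big_clip_center',(559,-371),-.55),('small_clip_center',(543,361),.2)):
    ms={c:mask(l,c,xy) for c in('top','side')}
    for c in ms:
        if ms[c] is None: print(l,c,None);continue
        m=(cv2.resize(ms[c],(512,384),interpolation=cv2.INTER_AREA)>.5).astype(np.uint8)
        cs=max(cv2.findContours(m,0,2)[0],key=len);print(l,c,'bbox',cv2.boundingRect(cs),'circ',np.round(proj([[*xy,13]],c)[0],1),fit(l,xy,yaws=(a,),masks={c:ms[c]}))
    print(fit(l,xy,yaws=(a,),masks=ms))
E
python3 sync.py; python3 plan.py 600,-100,, 559,-371,110,2.3
```

```text
big_clip_center top bbox (390, 151, 25, 26) circ [401.1 165.8] (array([ 5.60495e+02, -3.72656e+02, -5.96000e-01,  5.50000e-02]), ['top'])
big_clip_center side bbox (249, 103, 18, 18) circ [257.1 112.1] (array([ 5.57477e+02, -3.72462e+02, -8.00000e-01,  9.50000e-02]), ['side'])
(array([ 5.59009e+02, -3.72436e+02, -5.86000e-01,  1.07000e-01]), ['top', 'side'])
small_clip_center top bbox (112, 159, 17, 20) circ [120.1 171. ] (array([5.45587e+02, 3.60386e+02, 3.11000e-01, 1.08000e-01]), ['top'])
small_clip_center side bbox (184, 313, 25, 22) circ [198. 322.] (array([5.42013e+02, 3.62104e+02, 2.40000e-01, 6.90000e-02]), ['side'])
(array([5.42950e+02, 3.61889e+02, 2.34000e-01, 1.19000e-01]), ['top', 'side'])
[630.543  -9.988 204.737   1.499] [ 0.32  0.51 -0.55  1.6   0.29  1.12 -0.37] z-axis [-1.5e-03  2.0e-04 -1.0e+00]
{'dx': np.float64(-9.2), 'dy': np.float64(-2.41), 'dz': np.float64(-0.0), 'wz': np.float64(-0.0)} rows>=1.9
{'dx': np.float64(-36.52), 'dy': np.float64(-4.56), 'dz': np.float64(9.47), 'wz': np.float64(-45.9)} rows>=5.8
```

drive_tool --rows '[{"dx": -3,"dy": -0.6,"dz": 0,"wx": 0,"wy": 0,"wz": -5,"hand": 1},{"dx": -7,"dy": -1.3,"dz": 0,"wx": 0,"wy": 0,"wz": -12,"hand": 1},{"dx": -11.5,"dy": -2,"dz": 0,"wx": 0,"wy": 0,"wz": -19,"hand": 1},{"dx": -16,"dy": -2.6,"dz": 0,"wx": 0,"wy": 0,"wz": -26,"hand": 1},{"dx": -20.5,"dy": -3.2,"dz": 0,"wx": 0,"wy": 0,"wz": -33,"hand": 1},{"dx": -25,"dy": -3.7,"dz": 0,"wx": 0,"wy": 0,"wz": -40,"hand": 1},{"dx": -29.5,"dy": -4.1,"dz": 1,"wx": 0,"wy": 0,"wz": -45.9,"hand": 1},{"dx": -33.5,"dy": -4.4,"dz": 4,"wx": 0,"wy": 0,"wz": -45.9,"hand": 1},{"dx": -36,"dy": -4.56,"dz": 7.5,"wx": 0,"wy": 0,"wz": -45.9,"hand": 1},{"dx": -36.66,"dy": -4.56,"dz": 9.47,"wx": 0,"wy": 0,"wz": -45.9,"hand": 1},{"dx": -36.66,"dy": -4.56,"dz": 9.47,"wx": 0,"wy": 0,"wz": -45.9,"hand": 1},{"dx": -36.66,"dy": -4.56,"dz": 9.47,"wx": 0,"wy": 0,"wz": -45.9,"hand": 1},{"dx": -36.66,"dy": -4.56,"dz": 9.47,"wx": 0,"wy": 0,"wz": -45.9,"hand": 1},{"dx": -36.66,"dy": -4.56,"dz": 9.47,"wx": 0,"wy": 0,"wz": -45.9,"hand": 1}]'

```text
clock: 24.35
position: [560.2, -370.8, 275.6]
tcp_rot: [1.278, 2.867, -0.0]
ft_force: [-0.1, -0.5, -0.1]
gripper_width: 1.0
gripper_force: 0.0
```

```bash
python3 sync.py; python3 plan.py 559,-372.4,22.5,2.3
python3 - <<'E'
from fit import *
snap()
for c in('top','side'):print(c,fit('jar_center',(631,-10),cams=(c,)))
E
```

```text
[ 560.234 -370.817  113.074    2.303] [ 0.91  0.69 -0.62  1.57  0.45  1.02  0.9 ] z-axis [ 0.0025 -0.0011 -1.    ]
{'dx': np.float64(-0.04), 'dy': np.float64(-0.2), 'dz': np.float64(9.06), 'wz': np.float64(0.2)} rows>=1.8
top (array([ 6.31764e+02, -9.76000e+00,  1.38000e-01,  5.10000e-02]), ['top'])
side (array([ 6.28094e+02, -7.73800e+00,  1.68000e-01,  7.10000e-02]), ['side'])
```

drive_tool --rows '[{"dx": -0.02,"dy": -0.15,"dz": 2.5,"wx": 0,"wy": 0,"wz": 0,"hand": 1},{"dx": -0.02,"dy": -0.15,"dz": 5.5,"wx": 0,"wy": 0,"wz": 0,"hand": 1},{"dx": -0.02,"dy": -0.15,"dz": 7.5,"wx": 0,"wy": 0,"wz": 0,"hand": 1},{"dx": -0.02,"dy": -0.15,"dz": 8.6,"wx": 0,"wy": 0,"wz": 0,"hand": 1},{"dx": -0.02,"dy": -0.15,"dz": 8.8,"wx": 0,"wy": 0,"wz": 0,"hand": 1},{"dx": -0.02,"dy": -0.15,"dz": 8.8,"wx": 0,"wy": 0,"wz": 0,"hand": 1},{"dx": -0.02,"dy": -0.15,"dz": 8.8,"wx": 0,"wy": 0,"wz": 0,"hand": 1}]'

```text
clock: 25.25
position: [558.6, -373.7, 186.8]
tcp_rot: [1.282, 2.866, -0.0]
ft_force: [0.3, 0.2, 0.5]
gripper_width: 1.006
gripper_force: 0.0
```

drive_tool --rows '[{"dx": 0.07,"dy": 0.1,"dz": 0.15,"wx": 0,"wy": 0,"wz": 0,"hand": 1},{"dx": 0.07,"dy": 0.1,"dz": 0.15,"wx": 0,"wy": 0,"wz": 0,"hand": 0.8},{"dx": 0.07,"dy": 0.1,"dz": 0.15,"wx": 0,"wy": 0,"wz": 0,"hand": 0.3},{"dx": 0.07,"dy": 0.1,"dz": 0.15,"wx": 0,"wy": 0,"wz": 0,"hand": 0.3},{"dx": 0.07,"dy": 0.1,"dz": 0.15,"wx": 0,"wy": 0,"wz": 0,"hand": 0.3},{"dx": 0.07,"dy": 0.1,"dz": 0.15,"wx": 0,"wy": 0,"wz": 0,"hand": 0.3},{"dx": 0.07,"dy": 0.1,"dz": 0.15,"wx": 0,"wy": 0,"wz": 0,"hand": 0.3}]' --grip_force 15

```text
clock: 25.95
position: [558.3, -372.4, 184.1]
tcp_rot: [1.283, 2.868, -0.0]
ft_force: [-0.5, 0.3, 1.5]
gripper_width: 0.654
gripper_force: 15.0
```

```bash
python3 sync.py; python3 plan.py ,,200, 600,-300,200,2.1 631,-10,200,1.6
```

```text
[ 558.309 -372.425   21.591    2.3  ] [ 0.89  0.8  -0.56  1.62  0.52  0.88  0.85] z-axis [ 1.e-04 -1.e-04 -1.e+00]
{'dx': np.float64(0.0), 'dy': np.float64(0.0), 'dz': np.float64(-17.84), 'wz': np.float64(-0.0)} rows>=3.6
{'dx': np.float64(2.62), 'dy': np.float64(7.94), 'dz': np.float64(-17.84), 'wz': np.float64(11.5)} rows>=1.7
{'dx': np.float64(22.17), 'dy': np.float64(29.58), 'dz': np.float64(-17.84), 'wz': np.float64(40.1)} rows>=5.8
```

drive_tool --rows '[{"dx": 0,"dy": 0,"dz": -1.5,"wx": 0,"wy": 0,"wz": 0,"hand": 0.3},{"dx": 0,"dy": 0,"dz": -5,"wx": 0,"wy": 0,"wz": 0,"hand": 0.3},{"dx": 0,"dy": 0,"dz": -10,"wx": 0,"wy": 0,"wz": 0,"hand": 0.3},{"dx": 0,"dy": 0,"dz": -14.5,"wx": 0,"wy": 0,"wz": 0,"hand": 0.3},{"dx": 0.6,"dy": 2,"dz": -17.5,"wx": 0,"wy": 0,"wz": 3,"hand": 0.3},{"dx": 1.7,"dy": 5,"dz": -17.84,"wx": 0,"wy": 0,"wz": 7,"hand": 0.3},{"dx": 3.4,"dy": 8.8,"dz": -17.84,"wx": 0,"wy": 0,"wz": 12,"hand": 0.3},{"dx": 6.2,"dy": 11.9,"dz": -17.84,"wx": 0,"wy": 0,"wz": 17,"hand": 0.3},{"dx": 9,"dy": 15,"dz": -17.84,"wx": 0,"wy": 0,"wz": 22,"hand": 0.3},{"dx": 11.9,"dy": 18.2,"dz": -17.84,"wx": 0,"wy": 0,"wz": 27,"hand": 0.3},{"dx": 14.8,"dy": 21.4,"dz": -17.84,"wx": 0,"wy": 0,"wz": 32,"hand": 0.3},{"dx": 17.6,"dy": 24.5,"dz": -17.84,"wx": 0,"wy": 0,"wz": 37,"hand": 0.3},{"dx": 20.2,"dy": 27.4,"dz": -17.84,"wx": 0,"wy": 0,"wz": 40.1,"hand": 0.3},{"dx": 21.7,"dy": 29.1,"dz": -17.84,"wx": 0,"wy": 0,"wz": 40.1,"hand": 0.3},{"dx": 22.17,"dy": 29.58,"dz": -17.84,"wx": 0,"wy": 0,"wz": 40.1,"hand": 0.3},{"dx": 22.17,"dy": 29.58,"dz": -17.84,"wx": 0,"wy": 0,"wz": 40.1,"hand": 0.3},{"dx": 22.17,"dy": 29.58,"dz": -17.84,"wx": 0,"wy": 0,"wz": 40.1,"hand": 0.3},{"dx": 22.17,"dy": 29.58,"dz": -17.84,"wx": 0,"wy": 0,"wz": 40.1,"hand": 0.3},{"dx": 22.17,"dy": 29.58,"dz": -17.84,"wx": 0,"wy": 0,"wz": 40.1,"hand": 0.3}]'

```text
clock: 27.85
position: [631.0, -11.7, 362.3]
tcp_rot: [2.191, 2.252, -0.001]
ft_force: [-0.6, 0.9, 0.3]
gripper_width: 0.656
gripper_force: 15.0
```

```bash
python3 - <<'E'
from station import env
env.camera('top');env.camera('side')
E
python3 sync.py; python3 plan.py 631,-10,119,1.6
```

```text
[630.967 -11.042 199.817   1.599] [ 0.33  0.52 -0.56  1.6   0.3   1.11 -0.28] z-axis [-1.e-04 -2.e-04 -1.e+00]
{'dx': np.float64(0.1), 'dy': np.float64(0.01), 'dz': np.float64(8.08), 'wz': np.float64(-0.1)} rows>=1.6
```

drive_tool --rows '[{"dx": 0.05,"dy": 0,"dz": 2.5,"wx": 0,"wy": 0,"wz": 0,"hand": 0.3},{"dx": 0.05,"dy": 0,"dz": 5.3,"wx": 0,"wy": 0,"wz": 0,"hand": 0.3},{"dx": 0.05,"dy": 0,"dz": 7.3,"wx": 0,"wy": 0,"wz": 0,"hand": 0.3},{"dx": 0.05,"dy": 0,"dz": 7.9,"wx": 0,"wy": 0,"wz": 0,"hand": 0.3},{"dx": 0.05,"dy": 0,"dz": 8.05,"wx": 0,"wy": 0,"wz": 0,"hand": 0.3},{"dx": 0.05,"dy": 0,"dz": 8.05,"wx": 0,"wy": 0,"wz": 0,"hand": 0.3},{"dx": 0.05,"dy": 0,"dz": 8.05,"wx": 0,"wy": 0,"wz": 0,"hand": 0.3}]'

```text
clock: 28.65
position: [631.4, -9.4, 283.2]
tcp_rot: [2.187, 2.253, 0.002]
ft_force: [0.7, -0.3, -0.9]
gripper_width: 0.656
gripper_force: 15.0
```

drive_tool --rows '[{"dx": -0.05,"dy": -0.04,"dz": 0.2,"wx": 0,"wy": 0,"wz": 0,"hand": 0.3},{"dx": -0.05,"dy": -0.04,"dz": 0.35,"wx": 0,"wy": 0,"wz": 0,"hand": 0.3},{"dx": -0.05,"dy": -0.04,"dz": 0.38,"wx": 0,"wy": 0,"wz": 0,"hand": 0.3},{"dx": -0.05,"dy": -0.04,"dz": 0.38,"wx": 0,"wy": 0,"wz": 0,"hand": 0.3}]'

```text
clock: 29.05
position: [630.8, -10.0, 279.0]
tcp_rot: [2.188, 2.253, 0.001]
ft_force: [-1.8, -0.4, 5.9]
gripper_width: 0.656
gripper_force: 15.0
```

drive_tool --rows '[{"dx": 0,"dy": 0,"dz": 0,"wx": 0,"wy": 0,"wz": 0,"hand": 0.7},{"dx": 0,"dy": 0,"dz": 0,"wx": 0,"wy": 0,"wz": 0,"hand": 0.8},{"dx": 0,"dy": 0,"dz": 0,"wx": 0,"wy": 0,"wz": 0,"hand": 1},{"dx": 0,"dy": 0,"dz": 0,"wx": 0,"wy": 0,"wz": 0,"hand": 1},{"dx": 0,"dy": 0,"dz": -2,"wx": 0,"wy": 0,"wz": 0,"hand": 1},{"dx": 0,"dy": 0,"dz": -6,"wx": 0,"wy": 0,"wz": 0,"hand": 1},{"dx": 0,"dy": 0,"dz": -10,"wx": 0,"wy": 0,"wz": 0,"hand": 1},{"dx": 0,"dy": 0,"dz": -10,"wx": 0,"wy": 0,"wz": 0,"hand": 1},{"dx": 0,"dy": 0,"dz": -10,"wx": 0,"wy": 0,"wz": 0,"hand": 1},{"dx": 0,"dy": 0,"dz": -10,"wx": 0,"wy": 0,"wz": 0,"hand": 1}]'

```text
clock: 30.05
position: [630.2, -10.2, 376.9]
tcp_rot: [-2.187, -2.253, 0.002]
ft_force: [0.4, 0.2, 0.3]
gripper_width: 0.996
gripper_force: 0.0
```

```bash
python3 sync.py; python3 plan.py 543.5,361.5,110,3.0
```

```text
[630.195 -10.187 214.371   1.6  ] [ 0.33  0.51 -0.56  1.59  0.29  1.14 -0.27] z-axis [-1.8e-03 -3.0e-04 -1.0e+00]
{'dx': np.float64(37.41), 'dy': np.float64(-7.56), 'dz': np.float64(10.44), 'wz': np.float64(-80.2)} rows>=9.3
```

drive_tool --rows '[{"dx": 3,"dy": -0.6,"dz": 0,"wx": 0,"wy": 0,"wz": -7,"hand": 1},{"dx": 6.5,"dy": -1.3,"dz": 0,"wx": 0,"wy": 0,"wz": -14,"hand": 1},{"dx": 10.5,"dy": -2.1,"dz": 0,"wx": 0,"wy": 0,"wz": -21,"hand": 1},{"dx": 14.5,"dy": -2.9,"dz": 0,"wx": 0,"wy": 0,"wz": -28,"hand": 1},{"dx": 18.5,"dy": -3.7,"dz": 0,"wx": 0,"wy": 0,"wz": -35,"hand": 1},{"dx": 22.5,"dy": -4.5,"dz": 0.5,"wx": 0,"wy": 0,"wz": -42,"hand": 1},{"dx": 26.5,"dy": -5.3,"dz": 2,"wx": 0,"wy": 0,"wz": -50,"hand": 1},{"dx": 30.5,"dy": -6.1,"dz": 4,"wx": 0,"wy": 0,"wz": -58,"hand": 1},{"dx": 34,"dy": -6.9,"dz": 6.5,"wx": 0,"wy": 0,"wz": -66,"hand": 1},{"dx": 36.5,"dy": -7.4,"dz": 9,"wx": 0,"wy": 0,"wz": -74,"hand": 1},{"dx": 37.41,"dy": -7.56,"dz": 10.44,"wx": 0,"wy": 0,"wz": -80.2,"hand": 1},{"dx": 37.41,"dy": -7.56,"dz": 10.44,"wx": 0,"wy": 0,"wz": -80.2,"hand": 1},{"dx": 37.41,"dy": -7.56,"dz": 10.44,"wx": 0,"wy": 0,"wz": -80.2,"hand": 1},{"dx": 37.41,"dy": -7.56,"dz": 10.44,"wx": 0,"wy": 0,"wz": -80.2,"hand": 1},{"dx": 37.41,"dy": -7.56,"dz": 10.44,"wx": 0,"wy": 0,"wz": -80.2,"hand": 1},{"dx": 37.41,"dy": -7.56,"dz": 10.44,"wx": 0,"wy": 0,"wz": -80.2,"hand": 1}]'

```text
clock: 31.65
position: [544.4, 361.1, 274.6]
tcp_rot: [0.225, 3.132, 0.0]
ft_force: [-0.1, -0.8, 0.4]
gripper_width: 1.002
gripper_force: 0.0
```

```bash
python3 - <<'E'
from fit import *
im={c:cv2.cvtColor(env.camera(c),cv2.COLOR_RGB2BGR) for c in('top','side')}
for c in im:
    p=proj([[631,-10,90]],c)[0].astype(int);im[c]=cv2.resize(im[c][p[1]-50:p[1]+50,p[0]-50:p[0]+50],(400,400),interpolation=cv2.INTER_CUBIC)
cv2.imwrite('pics/jar.png',np.hstack([im['top'],im['side']]))
for c in('top','side'):print(c,fit('big_clip_center',(631,-10),cams=(c,),z=95,yaws=(-1.2,)))
E
python3 sync.py; python3 plan.py 543.5,361.5,21.5,3.0
```

```text
top (array([ 6.31296e+02, -1.12120e+01, -1.28900e+00,  1.03000e-01]), ['top'])
side None
[544.012 361.507 111.568   3.   ] [-0.12  0.75 -0.85  1.61  0.62  1.07  0.3 ] z-axis [ 6.e-04  0.e+00 -1.e+00]
{'dx': np.float64(0.05), 'dy': np.float64(-0.01), 'dz': np.float64(9.01), 'wz': np.float64(-0.0)} rows>=1.8
```

View pics/jar.png

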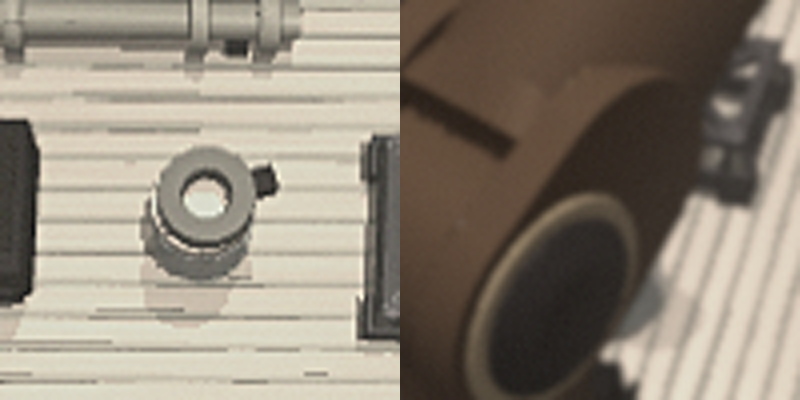

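drive_tool --rows '[{"dx": 0,"dy": 0,"dz": 2.5,"wx": 0,"wy": 0,"wz": 0,"hand": 1},{"dx": 0,"dy": 0,"dz": 5.5,"wx": 0,"wy": 0,"wz": 0,"hand": 1},{"dx": 0,"dy": 0,"dz": 7.5,"wx": 0,"wy": 0,"wz": 0,"hand": 1},{"dx": 0,"dy": 0,"dz": 8.4,"wx": 0,"wy": 0,"wz": 0,"hand": 1},{"dx": 0,"dy": 0,"dz": 8.7,"wx": 0,"wy": 0,"wz": 0,"hand": 1},{"dx": 0,"dy": 0,"dz": 8.7,"wx": 0,"wy": 0,"wz": 0,"hand": 1},{"dx": 0,"dy": 0,"dz": 8.7,"wx": 0,"wy": 0,"wz": 0,"hand": 1}]'

```text
clock: 32.55
position: [544.1, 362.2, 187.8]
tcp_rot: [0.222, 3.133, 0.002]
ft_force: [0.2, 0.1, 0.3]
gripper_width: 1.003
gripper_force: 0.0
```

drive_tool --rows '[{"dx": 0,"dy": 0,"dz": 0.25,"wx": 0,"wy": 0,"wz": 0,"hand": 1},{"dx": 0,"dy": 0,"dz": 0.25,"wx": 0,"wy": 0,"wz": 0,"hand": 0.7},{"dx": 0,"dy": 0,"dz": 0.25,"wx": 0,"wy": 0,"wz": 0,"hand": 0.2},{"dx": 0,"dy": 0,"dz": 0.25,"wx": 0,"wy": 0,"wz": 0,"hand": 0.2},{"dx": 0,"dy": 0,"dz": 0.25,"wx": 0,"wy": 0,"wz": 0,"hand": 0.2},{"dx": 0,"dy": 0,"dz": 0.25,"wx": 0,"wy": 0,"wz": 0,"hand": 0.2},{"dx": 0,"dy": 0,"dz": 0.25,"wx": 0,"wy": 0,"wz": 0,"hand": 0.2},{"dx": 0,"dy": 0,"dz": 0.25,"wx": 0,"wy": 0,"wz": 0,"hand": 0.2}]' --grip_force 15

```text
clock: 33.35
position: [543.9, 361.7, 184.2]
tcp_rot: [-0.222, -3.134, 0.0]
ft_force: [0.3, 0.3, 0.4]
gripper_width: 0.472
gripper_force: 15.0
```

```bash
python3 sync.py; python3 plan.py ,,140, 470,180,140,3.0 470,-10,140,3.0 538,-10,75,3.0
```

```text
[543.851 361.742  21.674   3.   ] [-0.16  0.85 -0.78  1.66  0.71  0.94  0.23] z-axis [-0.e+00 -1.e-04 -1.e+00]
{'dx': np.float64(0.0), 'dy': np.float64(0.0), 'dz': np.float64(-11.83), 'wz': np.float64(-0.0)} rows>=2.4
{'dx': np.float64(4.75), 'dy': np.float64(-19.03), 'dz': np.float64(-11.83), 'wz': np.float64(0.0)} rows>=3.9
{'dx': np.float64(2.08), 'dy': np.float64(-37.84), 'dz': np.float64(-11.83), 'wz': np.float64(0.0)} rows>=3.8
{'dx': np.float64(-4.65), 'dy': np.float64(-36.89), 'dz': np.float64(-5.33), 'wz': np.float64(0.0)} rows>=1.9
```

drive_tool --rows '[{"dx": 0,"dy": 0,"dz": -1.5,"wx": 0,"wy": 0,"wz": 0,"hand": 0.2},{"dx": 0,"dy": 0,"dz": -5,"wx": 0,"wy": 0,"wz": 0,"hand": 0.2},{"dx": 0,"dy": 0,"dz": -9.5,"wx": 0,"wy": 0,"wz": 0,"hand": 0.2},{"dx": 0.5,"dy": -2,"dz": -11.83,"wx": 0,"wy": 0,"wz": 0,"hand": 0.2},{"dx": 1.5,"dy": -6,"dz": -11.83,"wx": 0,"wy": 0,"wz": 0,"hand": 0.2},{"dx": 2.5,"dy": -10,"dz": -11.83,"wx": 0,"wy": 0,"wz": 0,"hand": 0.2},{"dx": 3.5,"dy": -14,"dz": -11.83,"wx": 0,"wy": 0,"wz": 0,"hand": 0.2},{"dx": 4.3,"dy": -18,"dz": -11.83,"wx": 0,"wy": 0,"wz": 0,"hand": 0.2},{"dx": 4.3,"dy": -22,"dz": -11.83,"wx": 0,"wy": 0,"wz": 0,"hand": 0.2},{"dx": 4,"dy": -26,"dz": -11.83,"wx": 0,"wy": 0,"wz": 0,"hand": 0.2},{"dx": 3.5,"dy": -30,"dz": -11.83,"wx": 0,"wy": 0,"wz": 0,"hand": 0.2},{"dx": 2.8,"dy": -33.5,"dz": -11.83,"wx": 0,"wy": 0,"wz": 0,"hand": 0.2},{"dx": 1.5,"dy": -36,"dz": -11.3,"wx": 0,"wy": 0,"wz": 0,"hand": 0.2},{"dx": -1,"dy": -37,"dz": -9.5,"wx": 0,"wy": 0,"wz": 0,"hand": 0.2},{"dx": -3.5,"dy": -37,"dz": -7,"wx": 0,"wy": 0,"wz": 0,"hand": 0.2},{"dx": -4.65,"dy": -36.89,"dz": -5.33,"wx": 0,"wy": 0,"wz": 0,"hand": 0.2},{"dx": -4.65,"dy": -36.89,"dz": -5.33,"wx": 0,"wy": 0,"wz": 0,"hand": 0.2},{"dx": -4.65,"dy": -36.89,"dz": -5.33,"wx": 0,"wy": 0,"wz": 0,"hand": 0.2},{"dx": -4.65,"dy": -36.89,"dz": -5.33,"wx": 0,"wy": 0,"wz": 0,"hand": 0.2},{"dx": -4.65,"dy": -36.89,"dz": -5.33,"wx": 0,"wy": 0,"wz": 0,"hand": 0.2}]'

```text
clock: 35.35
position: [537.7, -9.8, 238.7]
tcp_rot: [0.221, 3.132, -0.001]
ft_force: [-0.8, -0.1, -0.1]
gripper_width: 0.477
gripper_force: 15.0
```

```bash
python3 -c "
from station import env
env.camera('top')"; python3 sync.py; python3 plan.py 538,-10,22,3.0
```

```text
[537.79   -9.913  76.059   3.001] [ 0.57  0.63 -0.86  1.92  0.62  0.87  0.81] z-axis [ 1.3e-03 -7.0e-04 -1.0e+00]
{'dx': np.float64(-0.02), 'dy': np.float64(-0.01), 'dz': np.float64(5.41), 'wz': np.float64(0.0)} rows>=1.1
```

drive_tool --rows '[{"dx": 0,"dy": 0,"dz": 2,"wx": 0,"wy": 0,"wz": 0,"hand": 0.2},{"dx": 0,"dy": 0,"dz": 3.8,"wx": 0,"wy": 0,"wz": 0,"hand": 0.2},{"dx": 0,"dy": 0,"dz": 4.9,"wx": 0,"wy": 0,"wz": 0,"hand": 0.2},{"dx": 0,"dy": 0,"dz": 5.2,"wx": 0,"wy": 0,"wz": 0,"hand": 0.2},{"dx": 0,"dy": 0,"dz": 5.2,"wx": 0,"wy": 0,"wz": 0,"hand": 0.2},{"dx": 0,"dy": 0,"dz": 5.2,"wx": 0,"wy": 0,"wz": 0,"hand": 0.2},{"dx": 0,"dy": 0,"dz": 5.2,"wx": 0,"wy": 0,"wz": 0,"hand": 0.2}]'

```text
clock: 36.1
position: [538.2, -9.9, 186.0]
tcp_rot: [0.222, 3.133, 0.0]
ft_force: [-0.5, -0.5, -0.1]
gripper_width: 0.467
gripper_force: 15.0
```

drive_tool --rows '[{"dx": 0,"dy": 0,"dz": 0.13,"wx": 0,"wy": 0,"wz": 0,"hand": 0.2},{"dx": 0,"dy": 0,"dz": 0.17,"wx": 0,"wy": 0,"wz": 0,"hand": 0.2},{"dx": 0,"dy": 0,"dz": 0.17,"wx": 0,"wy": 0,"wz": 0,"hand": 0.2},{"dx": 0,"dy": 0,"dz": 0.17,"wx": 0,"wy": 0,"wz": 0,"hand": 0.2},{"dx": 0,"dy": 0,"dz": 0.17,"wx": 0,"wy": 0,"wz": 0,"hand": 0.55},{"dx": 0,"dy": 0,"dz": 0.17,"wx": 0,"wy": 0,"wz": 0,"hand": 0.65},{"dx": 0,"dy": 0,"dz": 0.17,"wx": 0,"wy": 0,"wz": 0,"hand": 0.8},{"dx": 0,"dy": 0,"dz": 0.17,"wx": 0,"wy": 0,"wz": 0,"hand": 0.8},{"dx": 0,"dy": 0,"dz": -1.5,"wx": 0,"wy": 0,"wz": 0,"hand": 0.8},{"dx": 0,"dy": 0,"dz": -5,"wx": 0,"wy": 0,"wz": 0,"hand": 0.8},{"dx": 0,"dy": 0,"dz": -10,"wx": 0,"wy": 0,"wz": 0,"hand": 0.8},{"dx": 0,"dy": 0,"dz": -15,"wx": 0,"wy": 0,"wz": 0,"hand": 0.8},{"dx": 4,"dy": 0,"dz": -19,"wx": 0,"wy": 0,"wz": 0,"hand": 0.8},{"dx": 8,"dy": 1,"dz": -22,"wx": 0,"wy": 0,"wz": 0,"hand": 0.8},{"dx": 12,"dy": 4,"dz": -23,"wx": 0,"wy": 0,"wz": 0,"hand": 0.8},{"dx": 14,"dy": 6,"dz": -23,"wx": 0,"wy": 0,"wz": 0,"hand": 0.8},{"dx": 14,"dy": 6,"dz": -23,"wx": 0,"wy": 0,"wz": 0,"hand": 0.8},{"dx": 14,"dy": 6,"dz": -23,"wx": 0,"wy": 0,"wz": 0,"hand": 0.8}]'

```text
clock: 37.9
position: [407.4, 69.6, 416.4]
tcp_rot: [0.219, 3.132, -0.003]
ft_force: [0.4, -0.3, 0.8]
gripper_width: 0.796
gripper_force: 0.0
```

Run:
```python
from fit import *
im={c:cv2.cvtColor(env.camera(c),cv2.COLOR_RGB2BGR) for c in('top','side')}
for c in im:
    p=proj([[580,-40,60]],c)[0].astype(int);im[c]=cv2.resize(im[c][max(0,p[1]-100):p[1]+100,p[0]-100:p[0]+100],(400,400),interpolation=cv2.INTER_CUBIC)
cv2.imwrite('pics/end.png',np.hstack([im['top'],im['side']]))
for l,xy,z,a in(('jar_center',(631,-10),0,0),('big_clip_center',(631,-10),95,-1.3),('small_clip_center',(538,-10),0,.24),('base',(624,-180),0,0),('caddy',(637,159),0,0)):
    for c in('top','side'):print(l,c,fit(l,xy,cams=(c,),z=z,yaws=(a,)))
```

```text
jar_center top (array([ 6.17356e+02, -6.79900e+00,  1.48000e-01,  4.90000e-01]), ['top'])
jar_center side (array([ 6.28277e+02, -8.23500e+00,  1.66000e-01,  3.51000e-01]), ['side'])
big_clip_center top (array([ 6.32117e+02, -1.19430e+01, -1.29300e+00,  8.90000e-02]), ['top'])
big_clip_center side (array([ 6.2865e+02, -8.7960e+00, -1.3070e+00,  6.4000e-02]), ['side'])
small_clip_center top (array([ 5.39318e+02, -1.05110e+01,  3.34000e-01,  8.30000e-02]), ['top'])
small_clip_center side (array([ 5.3613e+02, -7.8540e+00,  2.5200e-01,  1.2400e-01]), ['side'])
base top (array([ 6.24718e+02, -1.78861e+02, -3.10000e-02,  8.90000e-01]), ['top'])
base side (array([ 6.03333e+02, -1.67282e+02,  2.14000e-01,  7.80000e-01]), ['side'])
caddy top (array([ 6.37519e+02,  1.58564e+02, -1.80000e-02,  9.70000e-02]), ['top'])
caddy side (array([6.35371e+02, 1.59294e+02, 4.70000e-02, 1.16000e-01]), ['side'])
```

View pics/end.png

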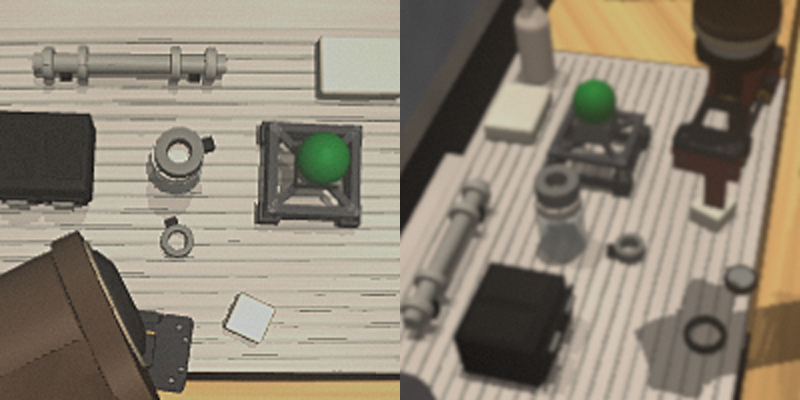

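```bash
python3 -c "
from station import env
print(env.finish_job())"
```

```text
the job is handed in; nothing more can be done
None
```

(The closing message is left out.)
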